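# Clear the cut-off saw and load the next bar

## Robot

A 7-joint arm with a two-finger parallel gripper is mounted at the origin on the work surface. World frame = base frame: x ahead of the robot, y to its left, z up, the work surface at z = 0. Lengths are in m, angles in rad, forces in N, time in s.
With the tool pointing down it reaches from about 0.425 to 0.875 m from the base axis. Payload 8.4 kg.
Tool frame: the origin (TCP) lies at the very end of the fingers, on their centre line; the grasp point (between the pads) lies 19 mm behind it; z points along the fingers, y is the line along which they close (so a half turn about z gives the same grasp; the last joint's range is limited). The gripper opens to 85 mm and grips with 20 to 120 N. Pads are 22 mm wide; open, the fingers measure 114 mm over their backs; the gripper's body (76 mm by 85 mm) begins 54 mm behind the grasp point. The pads swing forward as they close: fully open they stand 13 mm farther back than shut.
Start: joints at [-1.333, 0.333, 0.04, 1.465, -0.013, 1.343, -0.059], TCP at [0.215, 0.613, 0.197] pointing down, gripper open.
Joint ranges: [-2.58, 2.58], [-0.38, 2.09], [-1.3, 1.39], [0.25, 2.4], [-1.5, 4.64], [0.08, 2.09], [-2.65, 2.65]. Speed limits (rad/s): [2.22, 2.22, 2.79, 2.79, 3.14, 3.14, 3.14].

## Interface

Orientations are given as a unit quaternion [w, x, y, z].
In Python, from rig import read_state, snapshot, camera_params, ticket gives the robot as it stands.
- The arm moves only by the tool play_rows, never from a script. Its argument "steps" is one flat list of numbers, 6 for each row, row after row: the shift along the tool's x, y, z in units of 60 cm (1.0 is 60 cm), then the turn, a rotation vector about the tool's x, y, z in units of 90 degrees (1.0 is 90 degrees). A call has 1 to 20 rows; each row is the pose to reach, as a shift and turn from the pose commanded when the call began, along the tool's axes at that moment; what a row does not reach only later rows make up. A row lasts 1/8 s, in which the tool goes at most 62.5 mm and 10.7 degrees, less where a joint would pass 70% of its speed; a pose out of reach is approached as far as the arm can. A call with a number of a shift or a turn outside -1 to 1 is refused whole. A call with a gripper value outside its range is refused whole. "fingers" is the opening, from 0 (shut) to 1 (fully open), set as the call begins (left out, the last holds). The fingers move at their own pace and stop on an object; "grip_force" is the grip in N (left out, the last holds). Time passes only in rows, so rows that repeat a pose let the fingers close. It gives the time, the measured TCP pose, the force, the opening and the grip force at its end, in the units of the state.
- read_state(): the state, without advancing time (a new reading comes with each control period).
- snapshot(name): name is "scene" or "top" or "wrist"; returns the picture (400x640x3 uint8, red, green, blue); there is no depth.
- camera_params(name): a dict with "fx", "fy", "cx", "cy" (pixels), "R" (3x3) and "t" (3): a world point X has camera coordinates R X + t. Camera axes: x right, y down, z forward; pixel columns grow to the right and rows downward; lengths in m; the calibration is good to about 2 mm. A picture is of the moment at which its call begins: read the wrist's pose just before it. camera_params takes no time and is no camera call; for the wrist camera it gives the pose at the moment of the call.
- ticket.finish_job(): hands the job in; it is judged then, once.
The state is a dict: "time_s": time; "joint_pos": joint angles; "joint_velocities": joint speeds; "tau": joint torques, N m; "ee_pos": TCP position; "orientation": TCP orientation; "force": force on the tool from outside, world axes, zero at the start; "wrist_torque": the same for the moment, N m; "finger_gap": opening from 0.0 (shut) to 1.0 (fully open); "finger_force": force on a finger pad.
Only numpy, scipy, OpenCV 4.12 (cv2) and the standard library are available. Lean on these libraries where they do the work, as an engineer would, in place of code of your own. Each camera call takes 0.05 s, during which the arm holds its last target. There are 200 camera calls.

## Task

Open the saw's clamp and drop the cool left-over stub in the scrap bin, and sweep all the off-cuts off the bed into the bin with the bench brush, never touching them with the fingers or gripper, for they are hot. Once the bed is clear, flip the length stop down, feed the long square tube along the fence through the open clamp until its end meets the stop, and then clamp it tight against the fence. Leave the brush on its rubber mat, bristles down, and the other things on the bench where they are.

Things in the scene. Friction and masses are not known exactly. Their poses are not given: they have to be found in the camera images.
- saw: Bench cut-off saw, fixed, head raised. Origin: on the bench (z = 0) below the fence's front face, in the wheel's plane. x points away from the robot, y along the fence to the infeed side (robot's left), z up; slightly turned about z. Steel bed, top z = 90 mm, from x = -170 to 30 and y = -340 (bin end) to 200 (infeed end). Fence: x 0 to 12, z 90 to 150, y -340 to 55. Saw numbers: this frame, mm.
- wheel_bottom (a point): Lowest point of the raised cutting wheel (230 mm in diameter, z = 230). Wheel, guard and head arm hang over the fence: saw y within 25, x -30 to 225, up to z = 520; the motor beside them: x 105 to 205, y 35 to 150, z 315 to 415.
- clamp (a joint): Gap in m between clamp jaw and fence: 0 shut, 0.052 fully open. The jaw (y within 40, 20 thick, z 92 to 130 mm) slides along saw x on a quick screw through a fixed nut block (x -95 to -75, y within 26, top z = 127) and stays where it is left; moving it takes about 6 N.
- clamp_handle (a point): Grip point on the clamp's upright tommy bar: vertical round bar 14 mm in diameter with an 18 mm ball on top (top z = 183 mm); the point is on its axis at z = 150. It moves with the jaw: saw x = -115 mm minus the gap, y = 0. Pull toward the robot (saw -x) to open, push to +x to close.
- stop (a joint): Angle in rad of the flip stop on the fence: 0 down (working; its plate hangs before the fence in the bar's way, saw x -25 to -5, z 102 to 158 mm), 2.6 tipped right back. Hinge axis along saw y at saw x = 20, z = 165. It is light and falls to 0 by its weight from below about 2.25, back to 2.6 from above 2.4.
- stop_face (a point): Middle of the stop plate's face that looks to saw +y (plate 8 mm thick): the bar's end must come to it. On the plate's other side a round finger pin, 12 mm thick, sticks out to y = -8 to -48 mm from this face, 57 mm from the hinge axis; stop back, it stands straight above the hinge (z about 220). Pushed from behind to saw -x some 30 mm, it tips the stop over.
- bin: Open steel scrap bin, fixed, 220 (x) x 170 (y) x 68 mm high, wall 3, its near edge under the bed's end; origin: centre of its underside, axes like the saw's. The off-cut side of the bed (saw y -340 to -80) is a channel open to this bin: fence at x = 0 (60 high, 12 thick), lip on the front edge 12 high, 6 thick (inner face x = -164).
- bar: The next bar: square steel tube 30 x 30 x 450 mm, about 0.75 kg, resting on the infeed side of the bed (front lip as on the off-cut side, from y = 50) and on the infeed roller (top level with the bed, at saw y = 420, x -165 to 10, side plates 25 mm higher); nothing is under it from y = 200 to 406. Origin: centre of its underside; y runs along it, z up.
- bar_tip (a point): Centre of the bar's leading end (its -y end), 225 mm from its middle and 15 mm above its underside.
- stub: Cool left-over stub of the last bar, square tube 30 x 30 x 130 mm, about 0.22 kg, held in the clamp against the fence, its cut end near the wheel's plane, the rest sticking out of the jaw to the infeed side. Origin: centre of its underside; y runs along it, z up.
- brush: Bench brush standing on its bristles: head 100 (x) x 54 (y) mm, stiff bristles 42 high, wooden back on them 106 x 54, from z = 42 to 62; round handle 20 mm thick goes 125 mm further to -x at z about 55. About 0.18 kg, centre of mass within 20 mm of the head's middle. Origin: centre of the head's underside (bristle ends).
- mat: Black rubber mat 140 (x) x 400 (y) x 3 mm on the bench, fixed, where the brush is kept. Origin: centre of its underside.
- offcut1: Steel off-cut on the saw bed, slice of 30 mm square tube, 30 x 30, 22 high (mm). Origin: centre of its underside. Absent in some starts (None).
- offcut2: Steel off-cut on the saw bed, piece of angle iron, 28 x 30, 28 high (mm). Origin: centre of its underside. Absent in some starts (None).
- offcut3: Steel off-cut on the saw bed, flat block 32 x 25, 14 high (mm). Origin: centre of its underside. Absent in some starts (None).
- offcut4: Steel off-cut on the saw bed, round slug, 28 in diameter, 20 high (mm). Origin: centre of its underside. Absent in some starts (None).
- offcut5: Steel off-cut on the saw bed, square block 24 x 24, 26 high (mm). Origin: centre of its underside. Absent in some starts (None).
- offcut6: Steel off-cut on the saw bed, piece of channel 26 x 30, 20 high (mm). Origin: centre of its underside. Absent in some starts (None).
- hammer: Hammer 270 mm long on the bench: leave it alone. Origin: at its underside.
- spanner: Spanner 190 mm long on the bench: leave it alone. Origin: at its underside.
- discs: Stack of spare cutting discs, 115 mm across, 12 high on the bench: leave it alone. Origin: at its underside.
- padlock: Brass padlock 48 mm wide, 64 high on the bench: leave it alone. Origin: at its underside.
- wire_brush: Narrow wire scratch brush 260 x 26 mm on the bench (not the bench brush): leave it alone. Origin: at its underside.

How it is judged:
By the outcome, as a careful person would: the job done as asked, in the order asked, and still so for the second after the job is handed in, with the robot touching nothing.
Of offcut1, offcut2, offcut3, offcut4, offcut5, offcut6 only 3 to 6 are there at a start; the rules pass over those that are not, and their reading is None.
At some moment in a run one of brush, bar may be knocked a few centimetres aside while the robot is not near it.
Once in a run the grip may slacken for a moment while it holds something.
It also fails if it takes over 210 s, if anything falls off the work surface, if the arm or the gripper's body presses on something with over 40 N, if the wrist force passes 120 N, or if a joint passes its speed limit or range.

## Working session

There is one attempt and no reset: what is moved stays moved. The work goes in short steps, Python scripts to look and compute and a tool call to move; the robot and the scene stay as the last step left them, time stands still between calls to the robot, and variables do not carry over. Pictures are saved under pics/ and viewed, at most 14 in all, crops included, and the job is handed in when it is done.

Besides the shell and the picture viewer there is one more tool, called after "Request:" by a JSON object that holds its "name" and its "arguments". play_rows: Moves the arm, as the interface text tells. Shifts and turns lie within -1 to 1; 1 stands for 60 cm of shift or 90 degrees of turn. Its arguments: {"type":"object","properties":{"steps":{"type":"array"},"fingers":{"type":"number"},"grip_force":{"type":"number"}},"required":["steps"]}

```bash
ls; mkdir -p pics; python3 - <<'E'
from rig import *
import cv2
s=read_state();print({k:s[k] for k in('time_s','ee_pos','orientation','finger_gap')})
for n in('scene','top','wrist'):
    im=snapshot(n);cv2.imwrite(f'pics/{n}0.png',im[:,:,::-1]);p=camera_params(n);print(n,p)
E
```

```text
pics
{'time_s': 0.0, 'ee_pos': array([0.21466183, 0.61300918, 0.19644358]), 'orientation': array([-8.13221367e-05,  1.67618036e-01,  9.85851706e-01, -7.74651195e-04]), 'finger_gap': 0.9994858511351915}
scene {'fx': 364.7883205625601, 'fy': 364.7883205625601, 'cx': 322.1676726014165, 'cy': 205.62385361863824, 'R': array([[ 0.99003772,  0.14074587, -0.00398981],
       [ 0.11111392, -0.79837668, -0.59181786],
       [-0.08648129,  0.58547868, -0.80606185]]), 't': array([-0.46027973,  0.05229576,  1.13968698])}
top {'fx': 370.1026033212811, 'fy': 370.1026033212811, 'cx': 315.34610309198615, 'cy': 199.9151883764033, 'R': array([[ 0.01988772, -0.99979858,  0.00269808],
       [-0.9775077 , -0.02001089, -0.20994826],
       [ 0.20995996,  0.001538  , -0.97770878]]), 't': array([0.02926833, 0.50342732, 1.07938865])}
wrist {'fx': 326.89974160403034, 'fy': 326.89974160403034, 'cx': 315.6231323192322, 'cy': 200.7639136772776, 'R': array([[ 0.33055372,  0.94378529, -0.001889  ],
       [ 0.90949522, -0.31800798,  0.26774871],
       [ 0.25209658, -0.09022337, -0.96348693]]), 't': array([-0.64904365, -0.03660481,  0.37885057])}
```

View pics/top0.png

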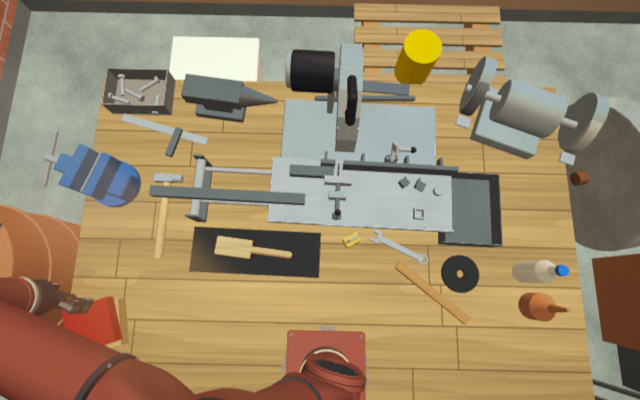

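View pics/scene0.png

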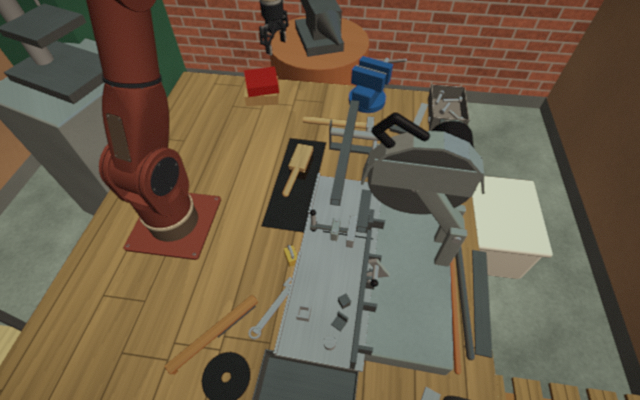

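The top view shows the saw bed at about px (270-455, 155-230) and four off-cuts at about (404,183), (420,185), (438,190) and (418,214). The brush is on the mat at (235,245) with its handle pointing right. The bar runs (150-305, 195), the stub is at (310,170), the bin at (470,210) and the stop at (400,150). The scene view agrees with this. I'll zoom in to measure.

```bash
python3 - <<'E'
import cv2
im=cv2.imread('pics/top0.png')[135:255,260:460]
cv2.imwrite('pics/c1.png',cv2.resize(im,None,fx=4,fy=4,interpolation=cv2.INTER_CUBIC))
im=cv2.imread('pics/top0.png')[145:285,140:340]
cv2.imwrite('pics/c2.png',cv2.resize(im,None,fx=4,fy=4,interpolation=cv2.INTER_CUBIC))
E
```

```text
(no output)
```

View pics/c1.png

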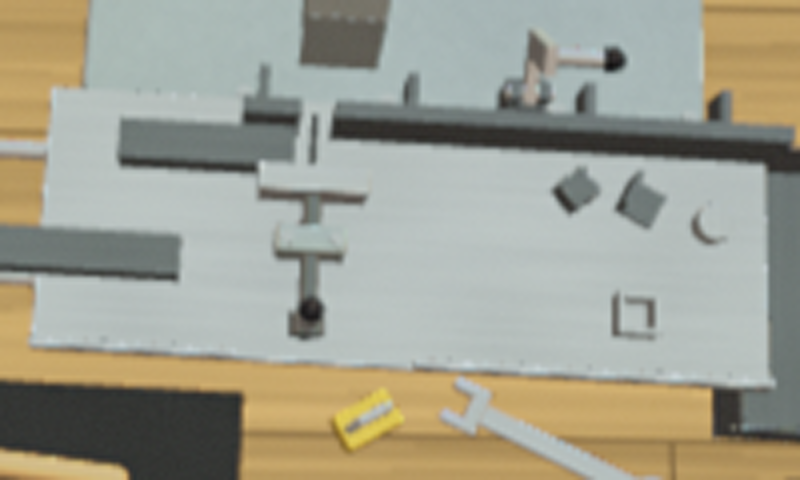

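View pics/c2.png

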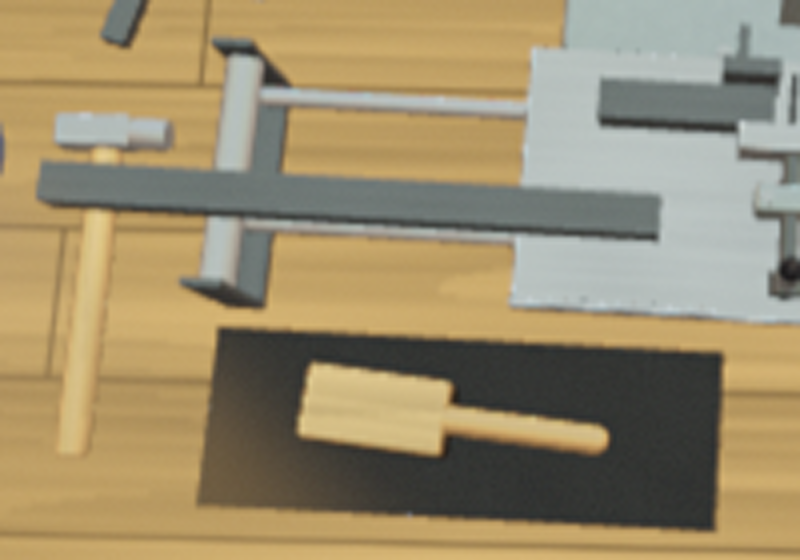

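c1 shows the clamp handle ball at (311,308), the stop pin from (555,55) to its ball at (615,58), and the bar tip's far corner at (180,235). c2 shows the brush head corners at (310,362), (452,380), (442,457) and (298,437). Next I fit the poses.

```bash
cat > h.py <<'E'
import numpy as np, cv2
from rig import *
from scipy.optimize import least_squares
from scipy.spatial.transform import Rotation as Ro
def proj(n,X,p=None):
    p=p or camera_params(n);c=np.atleast_2d(X)@p['R'].T+p['t'];return np.c_[p['fx']*c[:,0]/c[:,2]+p['cx'],p['fy']*c[:,1]/c[:,2]+p['cy']]
def back(n,uv,z,p=None):
    p=p or camera_params(n);uv=np.atleast_2d(uv)
    d=np.c_[(uv[:,0]-p['cx'])/p['fx'],(uv[:,1]-p['cy'])/p['fy'],np.ones(len(uv))]@p['R'];C=-p['R'].T@p['t']
    return C+d*((z-C[2])/d[:,2])[:,None]
def rot(a):return np.array([[np.cos(a),-np.sin(a)],[np.sin(a),np.cos(a)]])
def s2w(S,P):
    P=np.atleast_2d(np.array(P,float));return np.c_[P[:,:2]@rot(S[2]).T+S[:2],P[:,2]]
def w2s(S,P):
    P=np.atleast_2d(np.array(P,float));return np.c_[(P[:,:2]-S[:2])@rot(S[2]),P[:,2]]
E
python3 - <<'E'
from h import *
o1=lambda a:np.array(a)/4+[260,135]
o2=lambda a:np.array(a)/4+[140,145]
P=np.array([[30,200,90],[-170,200,102],[-170,-340,102],[0,-340,150],[12,-340,150],[12,55,150],[-145,0,174]])/1e3
U=np.array([o1(a) for a in [(52,88),(32,345),(774,386),(793,140),(793,127),(245,97),(311,308)]])
r=least_squares(lambda s:(proj('top',s2w(s,P))-U).ravel(),[.62,0,0]);S=r.x;print('saw',S,r.fun.reshape(-1,2).round(1).tolist())
np.save('S.npy',S)
sw=lambda uv,z:print((w2s(S,back('top',uv,z))*1e3).round(0).tolist())
print('pin');sw([o1((560,56)),o1((615,58))],.22)
print('offc');sw([o1(a) for a in[(577,188),(640,200),(710,225),(633,315)]],.105)
print('bar top');sw([o1((180,235)),o1((178,270)),o2((42,160)),o2((40,198))],.12)
print('stub top');sw([o1((120,118)),o1((120,157)),o1((295,125))],.12)
b=back('top',[o2(a) for a in[(310,362),(452,380),(442,457),(298,437)]],.065);print('brush',b.round(3).tolist(),b.mean(0))
print('hend',back('top',[o2((600,440))],.06));print('mat',back('top',[o2(a) for a in [(218,328),(722,353),(715,530),(197,505)]],.003).round(3).tolist())
q=camera_params('wrist');print('cam',-q['R'].T@q['t'])
T=np.array([[441,175],[500,175],[501,246],[437,243]]);print('bin');sw(T,.068)
print('bin w',s2w(S,[[-70,-415,68]]),'stub w',s2w(S,[[-15,70,105]]),'bar',s2w(S,[[-90,330,105]]), 'pin',s2w(S,[[50,-190,220]]))
E
```

```text
saw [ 0.58873182 -0.02772629 -0.03509768] [[-0.2, -0.1], [-1.1, 0.2], [0.6, 0.2], [0.7, 0.2], [0.6, -0.6], [-0.7, -0.5], [0.2, 0.3]]
pin
[[28.0, -156.0, 220.0], [29.0, -193.0, 220.0]]
offc
[[-31.0, -195.0, 105.0], [-37.0, -242.0, 105.0], [-53.0, -293.0, 105.0], [-124.0, -236.0, 105.0]]
bar top
[[-86.0, 94.0, 120.0], [-112.0, 94.0, 120.0], [-85.0, 543.0, 120.0], [-113.0, 540.0, 120.0]]
stub top
[[-1.0, 144.0, 120.0], [-30.0, 142.0, 120.0], [1.0, 15.0, 120.0]]
brush [[0.386, 0.327, 0.065], [0.375, 0.221, 0.065], [0.319, 0.226, 0.065], [0.331, 0.332, 0.065]] [0.35288955 0.27658079 0.065     ]
hend [[0.33374364 0.11080387 0.06      ]]
mat [[0.419, 0.418, 0.003], [0.407, 0.021, 0.003], [0.271, 0.024, 0.003], [0.282, 0.422, 0.003]]
cam [0.15232876 0.6350984  0.37359241]
bin
[[8.0, -317.0, 68.0], [18.0, -498.0, 68.0], [-200.0, -490.0, 68.0], [-201.0, -301.0, 68.0]]
bin w [[ -83.93070365 -412.31581129   68.        ]] stub w [[-11.94569728  70.45552057 105.        ]] bar [[-77.77598516 332.92718227 105.        ]] pin [[  43.89074922 -191.66523642  220.        ]]
```

```bash
cat >> h.py <<'E'
S=np.load('S.npy')
def pose(p,yaw,tilt=0):
    """saw mm xyz, yaw deg of tool x in saw frame, tool pointing down"""
    a=np.radians(yaw)+S[2];x=np.array([np.cos(a),np.sin(a),0]);z=np.array([0,0,-1.])
    return s2w(S,np.array(p)/1e3)[0],Ro.from_matrix(np.c_[x,np.cross(z,x),z])
def cur():
    s=read_state();q=s['orientation'];return s['ee_pos'],Ro.from_quat([q[1],q[2],q[3],q[0]])
def where():
    s=read_state();p,R=cur();x=R.as_matrix()[:,0];print('t',round(s['time_s'],1),'saw',(w2s(S,p)*1e3).round(1).tolist(),'yaw',round(np.degrees(np.arctan2(x[1],x[0])-S[2])%360,1),'down',R.as_matrix()[2,2].round(4),'F',s['force'].round(1),'gap',round(s['finger_gap'],3),'ff',round(float(np.max(s['finger_force'])),1))
def rows(base,*ts):
    p,R=base
    for q,Q in ts:print(np.r_[R.inv().apply(q-p)/.6,(R.inv()*Q).as_rotvec()/(np.pi/2)].round(4).tolist(),'mm',round(np.linalg.norm(q-p)*1e3))
E
python3 - <<'E'
from h import *
where()
rows(cur(),pose([-145,0,240],180),pose([-145,0,128],180))
E
```

```text
t 0.1 saw [[-396.3, 627.3, 196.6]] yaw 162.7 down -1.0 F [-0.3 -0.1  0. ] gap 1.0 ff 0.0
[-0.7106, -0.8739, -0.0711, -0.0008, -0.0001, -0.1921] mm 677
[-0.7106, -0.8737, 0.1155, -0.0008, -0.0001, -0.1921] mm 679
```

Request:
{"name": "play_rows", "arguments": {"steps": [0,0,-0.07,0,0,0,-0.711,-0.874,-0.071,-0.001,0,-0.192,-0.711,-0.874,-0.071,-0.001,0,-0.192,-0.711,-0.874,-0.071,-0.001,0,-0.192,-0.711,-0.874,-0.071,-0.001,0,-0.192,-0.711,-0.874,-0.071,-0.001,0,-0.192,-0.711,-0.874,-0.071,-0.001,0,-0.192,-0.711,-0.874,-0.071,-0.001,0,-0.192,-0.711,-0.874,-0.071,-0.001,0,-0.192,-0.711,-0.874,-0.071,-0.001,0,-0.192,-0.711,-0.874,-0.071,-0.001,0,-0.192,-0.711,-0.874,-0.071,-0.001,0,-0.192,-0.711,-0.874,-0.071,-0.001,0,-0.192,-0.711,-0.874,-0.071,-0.001,0,-0.192,-0.711,-0.874,-0.071,-0.001,0,-0.192,-0.711,-0.874,-0.071,-0.001,0,-0.192,-0.711,-0.874,-0.071,-0.001,0,-0.192], "fingers": 0.6, "grip_force": 60}}

```text
time_s: 2.28
ee_pos: [0.4441, -0.022, 0.2399]
orientation: [0.0, 0.017, 1.0, 0.001]
force: [-0.1, -0.3, -0.0]
finger_gap: 0.601
finger_force: 0.0
```

```bash
python3 - <<'E'
from h import *
where()
im=snapshot('wrist');cv2.imwrite('pics/w1.png',im[:,:,::-1])
rows(cur(),pose([-145,0,128],180)); print(proj('wrist',s2w(S,[[-.145,0,.174],[-.145,0,.15]])))
E
```

```text
t 2.3 saw [[-144.8, 0.7, 239.9]] yaw 180.1 down -1.0 F [-0.1 -0.3 -0. ] gap 0.601 ff 0.0
[0.0005, -0.0012, 0.1866, 0.001, 0.0002, 0.0004] mm 112
[[315.72836585 198.92968705]
 [315.69671347 191.44179376]]
```

View pics/w1.png

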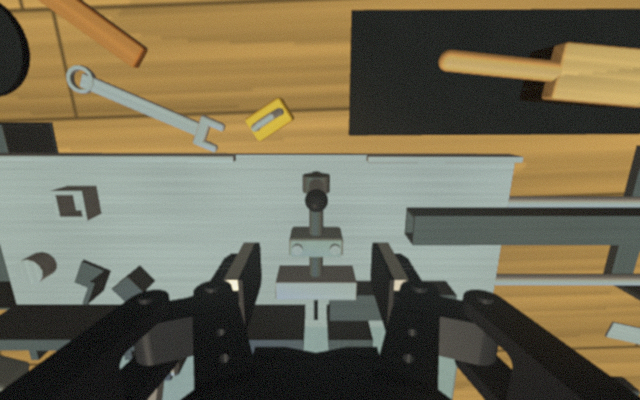

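The wrist view has the handle ball at (316,200), predicted (316,199), so the saw pose is accurate. Descend, grip and pull.

Request:
{"name": "play_rows", "arguments": {"steps": [0,0,0.09,0,0,0,0,0,0.187,0,0,0,0,0,0.187,0,0,0,0,0,0.187,0,0,0]}}

```text
time_s: 2.82
ee_pos: [0.4453, -0.0223, 0.1297]
orientation: [0.001, 0.018, 1.0, 0.001]
force: [-0.7, -0.7, 0.5]
finger_gap: 0.603
finger_force: 0.0
```

Request:
{"name": "play_rows", "arguments": {"steps": [0,0,0,0,0,0,0,0,0,0,0,0,0,0,0,0,0,0,0,0,0,0,0,0,0,0,0,0,0,0,0,0,0,0,0,0,0.01,0,0,0,0,0,0.02,0,0,0,0,0,0.03,0,0,0,0,0,0.036,0,0,0,0,0,0.036,0,0,0,0,0,0.036,0,0,0,0,0], "fingers": 0}}

```text
time_s: 4.32
ee_pos: [0.4246, -0.0208, 0.1295]
orientation: [0.002, 0.017, 1.0, 0.002]
force: [2.9, 2.4, 7.1]
finger_gap: 0.164
finger_force: 59.2
```

```bash
python3 - <<'E'
from h import *
where()
E
```

```text
t 4.3 saw [[-164.3, 1.2, 129.5]] yaw 180.0 down -1.0 F [2.9 2.4 7.1] gap 0.164 ff 59.2
```

Request:
{"name": "play_rows", "arguments": {"steps": [0.005,0,0,0,0,0,0.005,0,0,0,0,0]}}

```text
time_s: 4.58
ee_pos: [0.4241, -0.0207, 0.1296]
orientation: [0.005, 0.017, 1.0, 0.002]
force: [17.3, 2.3, -6.7]
finger_gap: 0.163
finger_force: 59.0
```

Request:
{"name": "play_rows", "arguments": {"steps": [0,0,0,0,0,0,0,0,0,0,0,0,0,0,0,0,0,0,0,0,-0.1,0,0,0,0,0,-0.2,0,0,0,0,0,-0.2,0,0,0,0,0,-0.2,0,0,0], "fingers": 0.65}}

```text
time_s: 5.45
ee_pos: [0.4193, -0.0216, 0.2473]
orientation: [-0.0, 0.018, 1.0, 0.001]
force: [-0.2, -1.5, -0.5]
finger_gap: 0.65
finger_force: 0.0
```

```bash
python3 - <<'E'
from h import *
where();print(read_state()['joint_pos'].round(2))
im=snapshot('wrist')[:,:,::-1];cv2.imwrite('pics/w2.png',im)
t=snapshot('top')[:,:,::-1];cv2.imwrite('pics/t2.png',t)
c,u=camera_params('top'),0
rows(cur(),pose([-15,112,250],90),pose([-15,112,94],90))
E
```

```text
t 5.5 saw [[-169.6, 0.1, 247.3]] yaw 180.0 down -1.0 F [-0.2 -1.5 -0.5] gap 0.65 ff 0.0
[-0.78 -0.26  0.61  1.93  0.15  1.43  1.33]
[-0.2585, 0.1867, -0.0062, -0.0006, -0.0014, 0.9999] mm 191
[-0.259, 0.1865, 0.2538, -0.0006, -0.0014, 0.9999] mm 245
```

Request:
{"name": "play_rows", "arguments": {"steps": [0,0.187,-0.006,0,0,0.5,0,0.187,-0.006,0,0,0.5,0,0.187,-0.006,0,0,0.5,0,0.187,-0.006,0,0,0.5,0,0.187,-0.006,0,0,0.5,-0.1,0.187,-0.006,0,0,1,-0.15,0.187,-0.006,0,0,1,-0.2,0.187,-0.006,0,0,1,-0.259,0.187,-0.006,0,0,1,-0.259,0.187,-0.006,0,0,1,-0.259,0.187,-0.006,0,0,1,-0.259,0.187,-0.006,0,0,1]}}

```text
time_s: 7.05
ee_pos: [0.578, 0.0851, 0.2514]
orientation: [-0.001, 0.719, 0.695, 0.001]
force: [0.4, 0.1, -0.4]
finger_gap: 0.648
finger_force: 0.0
```

```bash
python3 - <<'E'
from h import *
where();print(read_state()['joint_pos'].round(2))
im=snapshot('wrist')[:,:,::-1];cv2.imwrite('pics/w3.png',im)
rows(cur(),pose([-15,112,94],90))
print(proj('wrist',s2w(S,np.array([[0,143,120],[-30,143,120],[0,15,120]])/1e3)))
E
```

```text
t 7.0 saw [[-14.7, 112.4, 251.4]] yaw 90.1 down -1.0 F [ 0.4  0.1 -0.4] gap 0.648 ff 0.0
[-0.68  0.18  0.53  1.57 -0.1   1.41 -0.17]
[-0.0013, -0.0007, 0.2627, 0.0, -0.0014, 0.001] mm 158
[[329.58325559 150.52628594]
 [297.66440116 150.48277352]
 [328.02146945 273.71848157]]
```

View pics/w3.png

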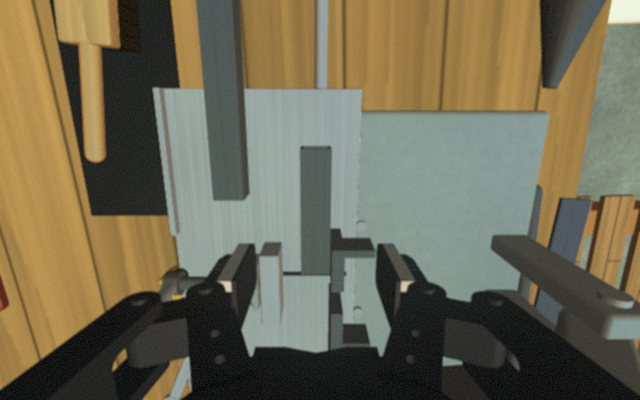

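The stub runs down u 301–331, ends at v≈147 and 275, and is centred between the fingers. Grasp it and lift.

Request:
{"name": "play_rows", "arguments": {"steps": [0,0.002,0.1,0,0,0,0,0.002,0.18,0,0,0,0,0.002,0.24,0,0,0,0,0.002,0.261,0,0,0,0,0.002,0.261,0,0,0,0,0.002,0.261,0,0,0]}}

```text
time_s: 7.85
ee_pos: [0.5811, 0.0855, 0.0968]
orientation: [0.0, 0.719, 0.695, 0.002]
force: [-0.2, 0.2, 0.3]
finger_gap: 0.65
finger_force: 0.0
```

Request:
{"name": "play_rows", "arguments": {"steps": [0,0,0,0,0,0,0,0,0,0,0,0,0,0,0,0,0,0,0,0,0,0,0,0,0,0,0,0,0,0,0,0,-0.05,0,0,0,0.02,0,-0.1,0,0,0,0.05,0,-0.2,0,0,0,0.05,0,-0.26,0,0,0,0.05,0,-0.26,0,0,0,0.05,0,-0.26,0,0,0], "fingers": 0, "grip_force": 90}}

```text
time_s: 9.22
ee_pos: [0.5807, 0.1149, 0.2502]
orientation: [-0.001, 0.719, 0.695, 0.0]
force: [-1.0, 1.0, 0.2]
finger_gap: 0.002
finger_force: 0.0
```

```bash
python3 - <<'E'
from h import *
where()
a=pose([-230,120,270],135);b=pose([-220,-260,270],180);c=pose([-95,-430,250],180)
rows(cur(),pose([-230,140,270],90));rows(pose([-230,140,270],90),pose([-230,-260,270],90),pose([-95,-450,270],90),pose([-95,-450,150],90))
E
```

```text
t 9.2 saw [[-13.0, 142.2, 250.2]] yaw 90.0 down -1.0 F [-1.   1.   0.2] gap 0.002 ff 0.0
[-0.0037, -0.3616, -0.0328, -0.0004, -0.0008, -0.0002] mm 218
[-0.6667, -0.0, 0.0, 0.0, 0.0, 0.0] mm 400
[-0.9833, 0.225, 0.0, 0.0, 0.0, 0.0] mm 605
[-0.9833, 0.225, 0.2, 0.0, 0.0, 0.0] mm 617
```

```bash
python3 - <<'E'
from h import *
im=snapshot('wrist')[:,:,::-1];t=snapshot('top')[:,:,::-1]
cv2.imwrite('pics/m4.png',np.vstack([cv2.resize(im,(480,300)),cv2.resize(t[135:255,260:460],(480,288))]))
E
```

```text
(no output)
```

View pics/m4.png

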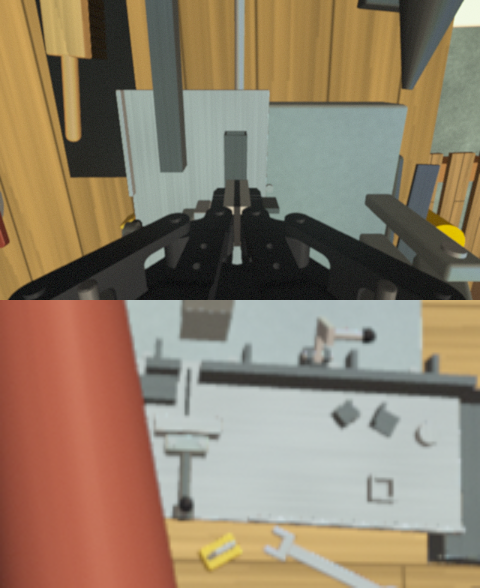

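```bash
python3 - <<'E'
from h import *
s=640/480
print((w2s(S,back('wrist',[[224*s,132*s],[246*s,132*s],[235*s,175*s]],.12))*1e3).round(0))
rows(cur(),pose([-14,112,250],90),pose([-14,112,92],90))
E
```

```text
[[-28. 149. 120.]
 [ -0. 149. 120.]
 [-14.  90. 120.]]
[-0.0501, -0.0011, -0.0008, -0.0012, -0.0004, -0.0003] mm 30
[-0.0503, -0.0006, 0.2626, -0.0012, -0.0004, -0.0003] mm 160
```

Request:
{"name": "play_rows", "arguments": {"steps": [-0.03,0,0,0,0,0,-0.06,0,0,0,0,0,-0.06,-0.001,0,0,0,0,-0.06,-0.001,0.09,0,0,0,-0.06,-0.001,0.18,0,0,0,-0.06,-0.001,0.24,0,0,0,-0.06,-0.001,0.265,0,0,0,-0.06,-0.001,0.265,0,0,0,-0.06,-0.001,0.265,0,0,0], "fingers": 0.65}}

```text
time_s: 10.45
ee_pos: [0.5804, 0.0794, 0.0936]
orientation: [0.0, 0.719, 0.695, 0.002]
force: [-0.1, 0.7, 0.1]
finger_gap: 0.647
finger_force: 0.0
```

Request:
{"name": "play_rows", "arguments": {"steps": [0,0,0,0,0,0,0,0,0,0,0,0,0,0,0,0,0,0,0,0,0,0,0,0,0,0,0,0,0,0,0,0,0,0,0,0,0,0,0,0,0,0], "fingers": 0, "grip_force": 90}}

```text
time_s: 11.32
ee_pos: [0.5792, 0.0792, 0.0919]
orientation: [-0.0, 0.719, 0.695, 0.001]
force: [0.3, 0.2, 1.0]
finger_gap: 0.001
finger_force: 0.0
```

```bash
python3 - <<'E'
from h import *
where()
E
```

```text
t 11.3 saw [[-13.3, 106.6, 91.9]] yaw 90.0 down -1.0 F [0.3 0.2 1. ] gap 0.001 ff 0.0
```

Request:
{"name": "play_rows", "arguments": {"steps": [0,0,-0.05,0,0,0,0,0,-0.15,0,0,0,0.05,0,-0.262,0,0,0,0.05,0,-0.262,0,0,0,0.05,0,-0.262,0,0,0], "fingers": 0.8}}

```text
time_s: 11.95
ee_pos: [0.5804, 0.1093, 0.2492]
orientation: [-0.0, 0.719, 0.695, 0.001]
force: [-0.6, -0.7, -1.1]
finger_gap: 0.801
finger_force: 0.0
```

```bash
python3 - <<'E'
from h import *
where()
p,R=cur();print('tcp px',proj('wrist',p),proj('wrist',p-[0,0,.158]),proj('wrist',s2w(S,np.array([[0,143,120],[-30,143,120],[0,15,120]])/1e3)))
im=snapshot('wrist')[:,:,::-1];sc=snapshot('scene')[:,:,::-1]
cv2.imwrite('pics/m5.png',np.vstack([cv2.resize(im,(480,300)),cv2.resize(sc[150:260,280:400],(327,300))[:, :].copy() if 0 else cv2.copyMakeBorder(cv2.resize(sc[150:260,280:400],(327,300)),0,0,0,153,cv2.BORDER_CONSTANT)]))
E
```

```text
t 11.9 saw [[-13.2, 136.7, 249.2]] yaw 90.0 down -1.0 F [-0.6 -0.7 -1.1] gap 0.801 ff 0.0
tcp px [[313.04645066 230.69292714]] [[314.05392031 176.95630423]] [[327.77786824 176.35571957]
 [296.27664999 176.34209756]
 [326.5023419  295.52234724]]
```

View pics/m5.png

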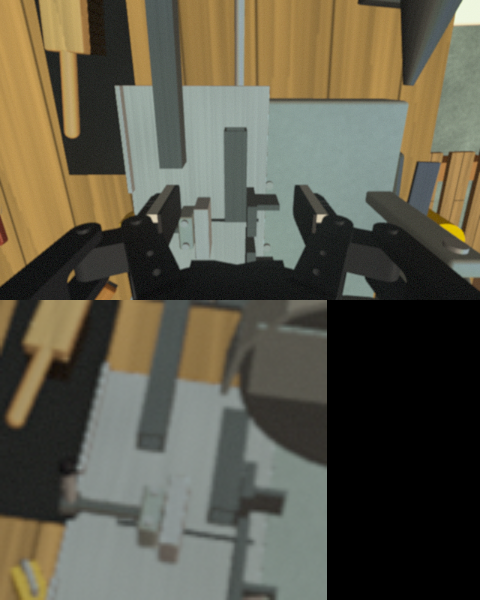

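The stub hasn't moved much, yet the fingers shut with nothing between them. I'll go down again, close in stages and check the readings.

Request:
{"name": "play_rows", "arguments": {"steps": [-0.05,0,0.09,0,0,0,-0.05,0,0.18,0,0,0,-0.05,0,0.24,0,0,0,-0.05,0,0.262,0,0,0,-0.05,0,0.262,0,0,0,-0.05,0,0.262,0,0,0], "fingers": 0.65}}

```text
time_s: 12.8
ee_pos: [0.5802, 0.0793, 0.0933]
orientation: [0.0, 0.72, 0.694, 0.001]
force: [0.2, -0.4, 0.5]
finger_gap: 0.65
finger_force: 0.0
```

Request:
{"name": "play_rows", "arguments": {"steps": [0,0,0,0,0,0,0,0,0,0,0,0], "fingers": 0.38, "grip_force": 40}}

```text
time_s: 13.05
ee_pos: [0.5797, 0.0795, 0.0928]
orientation: [-0.0, 0.719, 0.695, 0.001]
force: [-0.7, 0.4, -0.3]
finger_gap: 0.384
finger_force: 0.0
```

```bash
python3 - <<'E'
from h import *
where();im=snapshot('wrist')[:,:,::-1];cv2.imwrite('pics/w6.png',im[80:])
E
```

```text
t 13.1 saw [[-12.8, 106.8, 92.8]] yaw 90.0 down -1.0 F [-0.7  0.4 -0.3] gap 0.384 ff 0.0
```

View pics/w6.png

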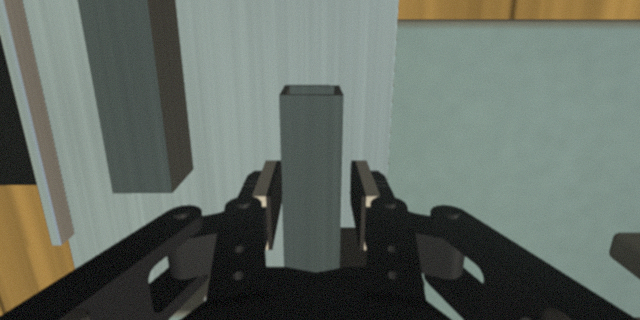

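Request:
{"name": "play_rows", "arguments": {"steps": [0,0,0,0,0,0,0,0,0,0,0,0], "fingers": 0.3, "grip_force": 60}}

```text
time_s: 13.35
ee_pos: [0.5793, 0.0793, 0.092]
orientation: [-0.0, 0.719, 0.695, 0.001]
force: [-0.1, 0.6, -0.4]
finger_gap: 0.299
finger_force: 0.0
```

Request:
{"name": "play_rows", "arguments": {"steps": [0,0,0,0,0,0,0,0,0,0,0,0], "fingers": 0.2}}

```text
time_s: 13.6
ee_pos: [0.5792, 0.0792, 0.0919]
orientation: [-0.0, 0.719, 0.695, 0.001]
force: [0.4, 0.1, 0.3]
finger_gap: 0.197
finger_force: 0.0
```

Request:
{"name": "play_rows", "arguments": {"steps": [0,0,0,0,0,0,0,0,0,0,0,0,0,0,0.004,0,0,0,0,0,0.008,0,0,0,0,0,0.008,0,0,0], "fingers": 0.6}}

```text
time_s: 14.22
ee_pos: [0.579, 0.0792, 0.0868]
orientation: [-0.001, 0.719, 0.695, 0.0]
force: [-0.9, -0.1, -0.7]
finger_gap: 0.602
finger_force: 0.0
```

Request:
{"name": "play_rows", "arguments": {"steps": [0,0,0.005,0,0,0,0,0,0.005,0,0,0]}}

```text
time_s: 14.48
ee_pos: [0.579, 0.0792, 0.0838]
orientation: [-0.001, 0.719, 0.695, 0.0]
force: [0.1, -0.7, -0.5]
finger_gap: 0.602
finger_force: 0.0
```

```bash
python3 - <<'E'
from h import *
where();im=snapshot('wrist');g=im[:,:,1]
print(g[330,225:400:5].tolist() if 0 else '')
E
```

```text
t 14.5 saw [[-13.4, 106.6, 83.8]] yaw 90.0 down -1.0 F [ 0.1 -0.7 -0.5] gap 0.602 ff 0.0
```

Request:
{"name": "play_rows", "arguments": {"steps": [0,0,0,0,0,0,0,0,0,0,0,0,0,0,0,0,0,0,0,0,0,0,0,0], "fingers": 0.25}}

```text
time_s: 15.02
ee_pos: [0.5792, 0.0794, 0.0846]
orientation: [-0.001, 0.719, 0.694, 0.001]
force: [-1.9, 0.4, 5.8]
finger_gap: 0.3
finger_force: 58.7
```

```bash
python3 - <<'E'
from h import *
where();im=snapshot('wrist')[:,:,::-1];sc=snapshot('scene')[:,:,::-1]
cv2.imwrite('pics/m7.png',np.hstack([cv2.resize(im[120:,180:460],(400,400)),cv2.resize(sc[150:270,290:410],(400,400))]))
E
```

```text
t 15.0 saw [[-13.3, 106.7, 84.6]] yaw 90.0 down -1.0 F [-1.9  0.4  5.8] gap 0.3 ff 58.7
```

View pics/m7.png

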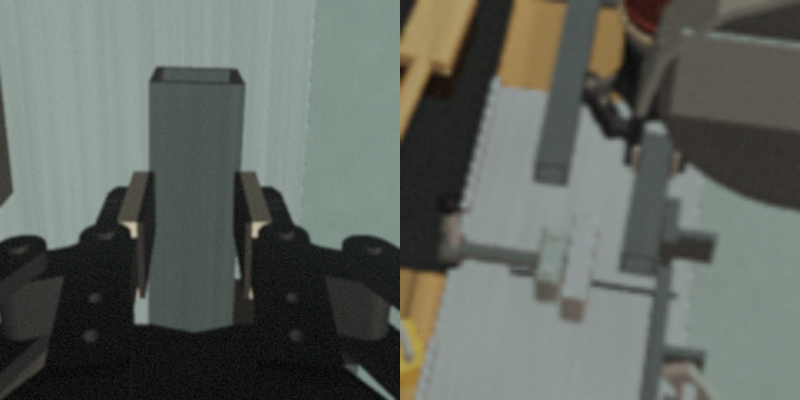

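Only the finger tips catch the stub at this height. The real tips stand about 20 mm above the TCP at this opening, so I need to go about 12 mm deeper.

Request:
{"name": "play_rows", "arguments": {"steps": [0,0,0,0,0,0,0,0,0,0,0,0,0,0,0.01,0,0,0,0,0,0.019,0,0,0,0,0,0.019,0,0,0], "fingers": 0.5}}

```text
time_s: 15.75
ee_pos: [0.5787, 0.0792, 0.0719]
orientation: [-0.001, 0.719, 0.695, 0.0]
force: [-0.1, 0.6, 0.5]
finger_gap: 0.499
finger_force: 0.0
```

Request:
{"name": "play_rows", "arguments": {"steps": [0,0,0,0,0,0,0,0,0,0,0,0,0,0,0,0,0,0,0,0,0,0,0,0,0,0,0,0,0,0], "fingers": 0.2, "grip_force": 80}}

```text
time_s: 16.38
ee_pos: [0.5789, 0.0792, 0.073]
orientation: [-0.001, 0.72, 0.694, 0.0]
force: [-4.6, -0.4, 5.9]
finger_gap: 0.33
finger_force: 79.5
```

```bash
python3 - <<'E'
from h import *
where()
E
```

```text
t 16.4 saw [[-13.6, 106.5, 73.0]] yaw 90.0 down -1.0 F [-4.6 -0.4  5.9] gap 0.33 ff 79.5
```

Request:
{"name": "play_rows", "arguments": {"steps": [0,0,-0.05,0,0,0,0.03,0,-0.13,0,0,0,0.06,0,-0.22,0,0,0,0.06,-0.05,-0.3,0,0,0,0.06,-0.14,-0.33,0,0,0,0.06,-0.23,-0.33,0,0,0,0.06,-0.32,-0.33,0,0,0,0.06,-0.36,-0.33,0,0,0,0.06,-0.36,-0.33,0,0,0]}}

```text
time_s: 17.5
ee_pos: [0.3637, 0.1229, 0.271]
orientation: [-0.001, 0.719, 0.695, 0.002]
force: [0.4, 0.4, -1.6]
finger_gap: 0.325
finger_force: 84.2
```

```bash
python3 - <<'E'
from h import *
where();print(read_state()['joint_pos'].round(2))
B=cur();rows(B,pose([-230,-220,270],90),pose([-230,-220,270],180),pose([-116,-420,270],180))
B=pose([-116,-420,270],180);rows(B,pose([-116,-420,45],180))
E
```

```text
t 17.5 saw [[-230.2, 142.6, 271.0]] yaw 90.1 down -1.0 F [ 0.4  0.4 -1.6] gap 0.325 ff 84.2
[-0.87 -0.3   0.34  1.94  0.1   1.48 -0.59]
[-0.6043, -0.0006, -0.0003, 0.0008, -0.002, 0.0011] mm 363
[-0.6043, -0.0006, -0.0003, 0.0022, -0.0009, -0.9989] mm 363
[-0.938, 0.1888, -0.0011, 0.0022, -0.0009, -0.9989] mm 574
[0.0, 0.0, 0.375, 0.0, 0.0, 0.0] mm 225
```

Request:
{"name": "play_rows", "arguments": {"steps": [-0.1,0.03,0,0,0,0,-0.2,0.06,0,0,0,0,-0.3,0.06,0,0,0,-0.1,-0.4,0.06,0,0,0,-0.2,-0.5,0.08,0,0,0,-0.3,-0.6,0.1,0,0,0,-0.4,-0.7,0.12,0,0,0,-0.5,-0.8,0.15,0,0,0,-0.6,-0.9,0.18,0,0,0,-0.7,-0.938,0.189,-0.001,0.001,0,-0.8,-0.938,0.189,-0.001,0.002,0,-0.9,-0.938,0.189,-0.001,0.002,-0.001,-1,-0.938,0.189,-0.001,0.002,-0.001,-1,-0.938,0.189,-0.001,0.002,-0.001,-1]}}

```text
time_s: 19.25
ee_pos: [0.3959, -0.3843, 0.2858]
orientation: [0.022, 0.02, 0.999, -0.022]
force: [0.9, 0.0, -1.6]
finger_gap: 0.323
finger_force: 84.6
```

Request:
{"name": "play_rows", "arguments": {"steps": [0,0,0.1,0,0,0,0,0,0.2,0,0,0,0,0,0.3,0,0,0,0,0,0.375,0,0,0,0,0,0.375,0,0,0,0,0,0.375,0,0,0]}}

```text
time_s: 20.0
ee_pos: [0.3611, -0.3508, 0.1003]
orientation: [0.04, 0.018, 0.998, -0.039]
force: [0.7, 0.3, -1.8]
finger_gap: 0.323
finger_force: 84.5
```

```bash
python3 - <<'E'
from h import *
where();print(read_state()['joint_pos'].round(2))
E
```

```text
t 20.0 saw [[-216.2, -330.9, 100.3]] yaw 180.1 down -0.9938 F [ 0.7  0.3 -1.8] gap 0.323 ff 84.5
[-0.87 -0.38  1.38  2.08  0.46  1.07  1.84]
```

The joints are saturated (j2 and j3 at their limits). I'll back out and see how the joints respond.

Request:
{"name": "play_rows", "arguments": {"steps": [0,0,-0.1,0,0,0,0,0,-0.2,0,0,0,0,0,-0.3,0,0,0,0,0,-0.3,0,0,0]}}

```text
time_s: 20.5
ee_pos: [0.3493, -0.3381, 0.2843]
orientation: [0.043, 0.018, 0.998, -0.04]
force: [-0.6, -1.2, -3.5]
finger_gap: 0.328
finger_force: 84.6
```

```bash
python3 - <<'E'
from h import *
where();print(read_state()['joint_pos'].round(2))
E
```

```text
t 20.5 saw [[-228.4, -318.5, 284.3]] yaw 180.1 down -0.993 F [-0.6 -1.2 -3.5] gap 0.328 ff 84.6
[-0.47 -0.36  0.9   1.84  0.32  1.42  1.92]
```

Request:
{"name": "play_rows", "arguments": {"steps": [0,0.05,0,0,0,0,0,0.1,0,0,0,0,0,0.15,0,0,0,0,0,0.2,0,0,0,0,0,0.2,0,0,0,0]}}

```text
time_s: 21.12
ee_pos: [0.352, -0.2153, 0.2697]
orientation: [0.04, 0.016, 0.998, -0.038]
force: [0.6, -1.6, -2.0]
finger_gap: 0.329
finger_force: 84.5
```

```bash
python3 - <<'E'
from h import *
where();print(read_state()['joint_pos'].round(2))
E
```

```text
t 21.1 saw [[-230.0, -195.8, 269.7]] yaw 180.3 down -0.9939 F [ 0.6 -1.6 -2. ] gap 0.329 ff 84.5
[-0.23 -0.37  0.47  1.97  0.23  1.41  1.74]
```

```bash
python3 - <<'E'
from h import *
rows(cur(),pose([-116,-200,270],180),pose([-116,-420,270],180))
E
```

```text
[-0.1894, -0.0069, 0.0153, -0.0481, 0.0512, 0.0015] mm 114
[-0.1875, -0.3726, 0.0429, -0.0481, 0.0512, 0.0015] mm 252
```

Request:
{"name": "play_rows", "arguments": {"steps": [-0.06,-0.007,0.005,-0.048,0.051,0,-0.12,-0.007,0.01,-0.048,0.051,0,-0.19,-0.007,0.015,-0.048,0.051,0,-0.19,-0.007,0.015,-0.048,0.051,0,-0.19,-0.08,0.02,-0.048,0.051,0,-0.19,-0.14,0.025,-0.048,0.051,0,-0.188,-0.2,0.03,-0.048,0.051,0,-0.188,-0.26,0.035,-0.048,0.051,0,-0.188,-0.32,0.04,-0.048,0.051,0,-0.188,-0.373,0.043,-0.048,0.051,0,-0.188,-0.373,0.043,-0.048,0.051,0,-0.188,-0.373,0.043,-0.048,0.051,0]}}

```text
time_s: 22.62
ee_pos: [0.4572, -0.4454, 0.2704]
orientation: [0.0, 0.018, 1.0, -0.0]
force: [0.2, -0.3, -1.8]
finger_gap: 0.327
finger_force: 84.6
```

```bash
python3 - <<'E'
from h import *
where();print(read_state()['joint_pos'].round(2))
rows(cur(),pose([-116,-420,45],180))
E
```

```text
t 22.6 saw [[-116.8, -422.0, 270.4]] yaw 180.0 down -1.0 F [ 0.2 -0.3 -1.8] gap 0.327 ff 84.6
[ 0.09  0.35  0.83  1.41 -0.26  1.49  2.44]
[-0.0011, 0.0034, 0.3757, -0.0002, 0.0004, -0.0002] mm 225
```

Request:
{"name": "play_rows", "arguments": {"steps": [0,0.003,0.1,0,0,0,0,0.003,0.2,0,0,0,0,0.003,0.29,0,0,0,0,0.003,0.36,0,0,0,0,0.003,0.375,0,0,0,0,0.003,0.375,0,0,0]}}

```text
time_s: 23.38
ee_pos: [0.4583, -0.4434, 0.0463]
orientation: [0.001, 0.017, 1.0, -0.0]
force: [-0.3, -0.0, -1.4]
finger_gap: 0.329
finger_force: 84.4
```

Request:
{"name": "play_rows", "arguments": {"steps": [0,0,0,0,0,0,0,0,0,0,0,0,0,0,0,0,0,0,0,0,-0.1,0,0,0,0,0,-0.2,0,0,0,0,0,-0.3,0,0,0,0,0,-0.375,0,0,0,0,0,-0.375,0,0,0], "fingers": 0.7}}

```text
time_s: 24.38
ee_pos: [0.4582, -0.4453, 0.2745]
orientation: [0.003, 0.018, 1.0, -0.002]
force: [0.3, -0.3, -1.1]
finger_gap: 0.697
finger_force: 0.0
```

```bash
python3 - <<'E'
from h import *
where();print(read_state()['joint_pos'].round(2))
b=np.array([.353,.277,.27]);w=w2s(S,b)[0]*1e3;print(w)
ya=np.degrees(np.arctan2(-.166,-.019)-S[2]);print('handle yaw',ya)
im=snapshot('wrist')[:,:,::-1];t=snapshot('top')[:,:,::-1];cv2.imwrite('pics/w8.png',im);cv2.imwrite('pics/t8.png',t)
rows(cur(),pose([-150,-200,270],180),pose([-150,0,270],180-45),pose([-170,150,270],180))
E
```

```text
t 24.4 saw [[-115.8, -421.9, 274.5]] yaw 180.0 down -1.0 F [ 0.3 -0.3 -1.1] gap 0.697 ff 0.0
[ 0.08  0.35  0.83  1.41 -0.26  1.49  2.44]
[-246.2796265   296.26668044  270.        ]
handle yaw -94.51858724179387
[0.0556, 0.3672, 0.0004, 0.0001, 0.001, -0.0001] mm 223
[0.0557, 0.7005, 0.0005, 0.0005, 0.0009, 0.4999] mm 422
[0.089, 0.9505, 0.0005, 0.0001, 0.001, -0.0001] mm 573
```

```bash
cat >> h.py <<'E'
def brush(im):
    """brush head centre and handle direction (world) from a BGR top image"""
    m=cv2.inRange(im[150:290,140:340],(40,110,150),(255,255,255))
    poly=(proj('top',np.array([[.419,.418,.003],[.407,.021,.003],[.271,.024,.003],[.282,.422,.003]])) -[140,150]).astype(np.int32)
    k=np.zeros_like(m);cv2.fillPoly(k,[poly],255);k=cv2.erode(k,np.ones((3,3)));m&=k
    d=cv2.distanceTransform(cv2.morphologyEx(m,cv2.MORPH_CLOSE,np.ones((3,3))),cv2.DIST_L2,3)
    h=(cv2.morphologyEx(m,cv2.MORPH_OPEN,np.ones((11,11)))>0)
    v,u=np.nonzero(h);(c,wh,a)=cv2.minAreaRect(np.c_[u,v].astype(np.float32))
    hv,hu=np.nonzero((m>0)&~cv2.dilate(h.astype(np.uint8),np.ones((5,5))).astype(bool))
    return back('top',[[c[0]+140,c[1]+150]],.062)[0],back('top',[[hu.mean()+140,hv.mean()+150]],.058)[0],wh,m.sum()//255
def diff(a,b):
    d=cv2.absdiff(cv2.GaussianBlur(a,(5,5),0),cv2.GaussianBlur(b,(5,5),0)).max(2)>25
    n,_,st,ce=cv2.connectedComponentsWithStats(d.astype(np.uint8));return [(st[i,:5].tolist()) for i in range(1,n) if st[i,4]>8]
E
python3 - <<'E'
from h import *
a,b=cv2.imread('pics/top0.png'),cv2.imread('pics/t8.png')
print(brush(a));print(brush(b));print(diff(a,b))
E
```

```text
(array([0.35515457, 0.27843535, 0.062     ]), array([0.34199106, 0.16356009, 0.058     ]), (19.0, 35.0), np.uint64(935))
(array([0.35426408, 0.27829879, 0.062     ]), array([0.34190619, 0.16350404, 0.058     ]), (36.014610290527344, 18.767248153686523), np.uint64(939))
[[313, 113, 327, 287, 32042], [288, 164, 46, 16, 551], [322, 166, 12, 2, 23], [324, 176, 28, 14, 164], [324, 188, 10, 5, 32], [460, 189, 9, 39, 138], [341, 190, 11, 4, 30], [331, 209, 11, 19, 159], [0, 277, 13, 30, 254], [0, 276, 316, 124, 14056], [322, 341, 5, 4, 9], [307, 354, 5, 5, 19], [309, 361, 44, 39, 677], [322, 379, 15, 21, 71], [313, 395, 5, 5, 17]]
```

```bash
python3 - <<'E'
from h import *
w=w2s(S,[.3535,.2778,0])[0]*1e3;print(w)
rows(cur(),pose([-130,-200,270],180),pose([-130,60,270],180),pose([w[0]+60,w[1]-60,250],225))
rows(pose([w[0]+60,w[1]-60,250],225),pose([w[0],w[1],150],265.8))
E
```

```text
[-245.80800681  297.08373299    0.        ]
[0.0223, 0.3672, 0.0005, 0.0001, 0.001, -0.0001] mm 221
[0.0223, 0.8005, 0.0005, 0.0001, 0.001, -0.0001] mm 480
[0.1154, 1.0956, 0.0338, -0.0003, 0.001, -0.5001] mm 661
[0.0, 0.1414, 0.1667, 0.0, 0.0, -0.4533] mm 131
```

Request:
{"name": "play_rows", "arguments": {"steps": [0.01,0.1,0,0,0,0,0.02,0.2,0,0,0,0,0.023,0.3,0,0,0,0,0.023,0.4,0,0,0,0,0.023,0.5,0,0,0,0,0.023,0.6,0,0,0,0,0.023,0.7,0,0,0,0,0.023,0.8,0,0,0,0,0.023,0.8,0,0,0,0], "fingers": 1}}

```text
time_s: 25.6
ee_pos: [0.4593, 0.0415, 0.2685]
orientation: [-0.001, 0.013, 1.0, -0.0]
force: [0.2, -0.8, -0.9]
finger_gap: 1.001
finger_force: 0.0
```

```bash
python3 - <<'E'
from h import *
where();print(read_state()['joint_pos'].round(2))
w=w2s(S,[.3535,.2778,0])[0]*1e3
rows(cur(),pose([w[0]+50,w[1]-60,200],225),pose([w[0],w[1],120],265.8))
rows(pose([w[0],w[1],120],265.8),pose([w[0],w[1],17],265.8))
E
```

```text
t 25.6 saw [[-131.8, 64.6, 268.5]] yaw 180.5 down -1.0 F [ 0.2 -0.8 -0.9] gap 1.001 ff 0.0
[-0.6  -0.11  0.38  1.8   0.04  1.44  1.32]
[0.104, 0.2884, 0.1142, 0.0002, -0.0014, -0.4946] mm 196
[0.1862, 0.3892, 0.2476, 0.0007, -0.0013, -0.948] mm 298
[0.0, 0.0, 0.1717, 0.0, 0.0, 0.0] mm 103
```

Request:
{"name": "play_rows", "arguments": {"steps": [0.03,0.09,0.03,0,0,-0.11,0.06,0.16,0.06,0,0,-0.22,0.09,0.23,0.09,0,0,-0.33,0.11,0.3,0.12,0,0,-0.44,0.14,0.35,0.15,0,0,-0.55,0.186,0.389,0.18,0,0,-0.66,0.186,0.389,0.2,0,0,-0.77,0.186,0.389,0.22,0,0,-0.88,0.186,0.389,0.248,0.001,-0.001,-0.948,0.186,0.389,0.248,0.001,-0.001,-0.948,0.186,0.389,0.248,0.001,-0.001,-0.948]}}

```text
time_s: 26.98
ee_pos: [0.3574, 0.2733, 0.1215]
orientation: [0.001, -0.664, 0.748, -0.001]
force: [-0.0, 0.5, 0.3]
finger_gap: 1.003
finger_force: 0.0
```

```bash
python3 - <<'E'
from h import *
where();print(read_state()['joint_pos'].round(2))
w=w2s(S,[.3535,.2778,0])[0]*1e3
rows(cur(),pose([w[0],w[1],17],265.8))
im=snapshot('wrist')[:,:,::-1];cv2.imwrite('pics/w9.png',im)
c,hd,_,_=brush(snapshot('top')[:,:,::-1]) if 0 else (0,0,0,0)
E
```

```text
t 27.0 saw [[-241.7, 292.7, 121.5]] yaw 265.1 down -1.0 F [-0.   0.5  0.3] gap 1.003 ff 0.0
[-0.89 -0.02  0.14  2.04  0.01  1.13  2.26]
[-0.0066, 0.0079, 0.1741, -0.0017, -0.0, -0.0073] mm 105
```

View pics/w9.png

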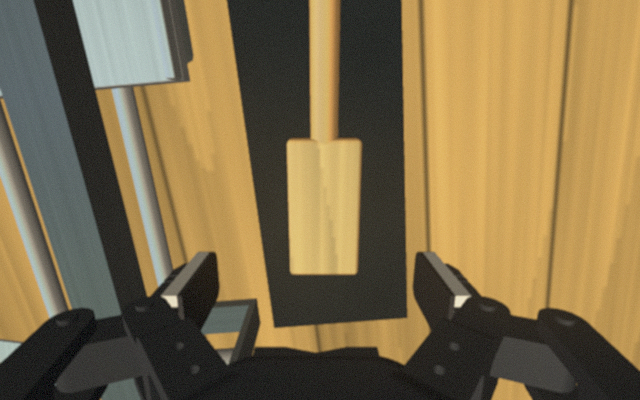

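The wrist view shows the brush head at (287–361, 138–274), centred at (325,206). Checking that against the target.

```bash
python3 - <<'E'
from h import *
p=back('wrist',[[325,206],[287,138],[361,138],[358,274],[290,274]],.065);print(p.round(4).tolist())
c=p[1:].mean(0);w=w2s(S,c)[0]*1e3;print(w);rows(cur(),pose([w[0],w[1],17],265.8))
E
```

```text
[[0.3524, 0.2749, 0.065], [0.3735, 0.2221, 0.065], [0.3217, 0.2283, 0.065], [0.3328, 0.3337, 0.065], [0.3862, 0.3274, 0.065]]
[-245.77678527  297.1652777    65.        ]
[-0.0062, 0.0081, 0.1746, -0.002, 0.0004, -0.0069] mm 105
```

Request:
{"name": "play_rows", "arguments": {"steps": [-0.006,0.008,0.06,0,0,-0.007,-0.006,0.008,0.12,0,0,-0.007,-0.006,0.008,0.16,0,0,-0.007,-0.006,0.008,0.175,0,0,-0.007,-0.006,0.008,0.175,0,0,-0.007,-0.006,0.008,0.175,0,0,-0.007]}}

```text
time_s: 27.78
ee_pos: [0.3539, 0.2786, 0.0175]
orientation: [0.002, -0.669, 0.744, -0.001]
force: [-0.0, -0.2, 0.3]
finger_gap: 1.001
finger_force: 0.0
```

Request:
{"name": "play_rows", "arguments": {"steps": [0,0,0,0,0,0,0,0,0,0,0,0,0,0,0,0,0,0,0,0,0,0,0,0,0,0,0,0,0,0,0,0,0,0,0,0], "fingers": 0.3, "grip_force": 60}}

```text
time_s: 28.52
ee_pos: [0.3533, 0.2782, 0.0173]
orientation: [0.001, -0.669, 0.744, -0.001]
force: [-4.1, -1.3, 9.8]
finger_gap: 0.61
finger_force: 61.7
```

```bash
python3 - <<'E'
from h import *
where();print(read_state()['joint_pos'].round(2))
E
```

```text
t 28.5 saw [[-246.0, 297.5, 17.3]] yaw 265.9 down -1.0 F [-4.1 -1.3  9.8] gap 0.61 ff 61.7
[-0.9   0.11  0.14  2.14 -0.02  0.89  2.28]
```

```bash
python3 - <<'E'
from h import *
rows(cur(),pose([-246,297.5,120],265.9),pose([-190,230,250],223),pose([-150,60,250],180))
B=pose([-150,60,250],180);rows(B,pose([-150,-125,250],180),pose([-57,-125,250],180),pose([-57,-125,106],180))
E
```

```text
[-0.0002, -0.0005, -0.1712, -0.0019, 0.0007, 0.0004] mm 103
[0.1052, -0.1023, -0.3877, -0.0016, 0.0013, 0.477] mm 249
[0.3831, -0.1889, -0.3877, -0.001, 0.0019, 0.9548] mm 346
[-0.0, -0.3083, 0.0, 0.0, 0.0, 0.0] mm 185
[-0.155, -0.3083, 0.0, 0.0, 0.0, 0.0] mm 207
[-0.155, -0.3083, 0.24, 0.0, 0.0, 0.0] mm 252
```

Request:
{"name": "play_rows", "arguments": {"steps": [0,0,-0.06,0,0,0,0,0,-0.12,0,0,0,0,0,-0.2,0,0,0,0.02,-0.02,-0.28,0,0,0.1,0.05,-0.05,-0.35,0,0,0.2,0.08,-0.08,-0.388,0,0,0.3,0.105,-0.102,-0.388,0,0,0.4,0.16,-0.12,-0.388,0,0,0.5,0.22,-0.14,-0.388,0,0,0.6,0.28,-0.16,-0.388,0,0,0.7,0.34,-0.175,-0.388,0,0,0.8,0.383,-0.189,-0.388,0,0.002,0.9,0.383,-0.189,-0.388,0,0.002,0.955,0.383,-0.189,-0.388,0,0.002,0.955], "grip_force": 90}}

```text
time_s: 30.28
ee_pos: [0.4409, 0.0372, 0.2494]
orientation: [0.0, 0.018, 1.0, -0.001]
force: [0.4, 0.6, -1.9]
finger_gap: 0.605
finger_force: 96.0
```

```bash
python3 - <<'E'
from h import *
where();print(read_state()['joint_pos'].round(2))
B=cur();rows(B,pose([-150,-125,250],180),pose([-57,-125,250],180),pose([-57,-125,106],180))
E
```

```text
t 30.3 saw [[-150.1, 59.7, 249.4]] yaw 180.0 down -1.0 F [ 0.4  0.6 -1.9] gap 0.605 ff 96.0
[-0.58 -0.15  0.36  1.87  0.05  1.41  1.3 ]
[-0.0001, -0.3078, -0.0005, -0.001, 0.0004, -0.0] mm 185
[-0.1551, -0.3078, -0.0004, -0.001, 0.0004, -0.0] mm 207
[-0.155, -0.3074, 0.2396, -0.001, 0.0004, -0.0] mm 252
```

Request:
{"name": "play_rows", "arguments": {"steps": [0,-0.1,0,0,0,0,0,-0.2,0,0,0,0,0,-0.308,0,0,0,0,-0.05,-0.308,0,0,0,0,-0.1,-0.308,0,0,0,0,-0.155,-0.308,0,0,0,0,-0.155,-0.307,0,0,0,0,-0.155,-0.307,0.08,0,0,0,-0.155,-0.307,0.16,0,0,0,-0.155,-0.307,0.22,0,0,0,-0.155,-0.307,0.24,0,0,0,-0.155,-0.307,0.24,0,0,0]}}

```text
time_s: 31.78
ee_pos: [0.5275, -0.15, 0.1066]
orientation: [0.0, 0.017, 1.0, -0.001]
force: [-0.5, 0.8, -1.7]
finger_gap: 0.606
finger_force: 96.0
```

```bash
python3 - <<'E'
from h import *
where();print(read_state()['joint_pos'].round(2))
im=snapshot('scene')[150:400,280:420,::-1];t=snapshot('wrist')[:,:,::-1]
cv2.imwrite('pics/m10.png',np.hstack([cv2.resize(im,(280,500)),cv2.resize(t,(500,312),)[:312] if 0 else cv2.copyMakeBorder(cv2.resize(t,(500,312)),0,188,0,0,cv2.BORDER_CONSTANT)]))
E
```

```text
t 31.8 saw [[-56.9, -124.3, 106.6]] yaw 180.1 down -1.0 F [-0.5  0.8 -1.7] gap 0.606 ff 96.0
[-0.39  0.22  0.66  1.86 -0.15  1.11  1.87]
```

View pics/m10.png

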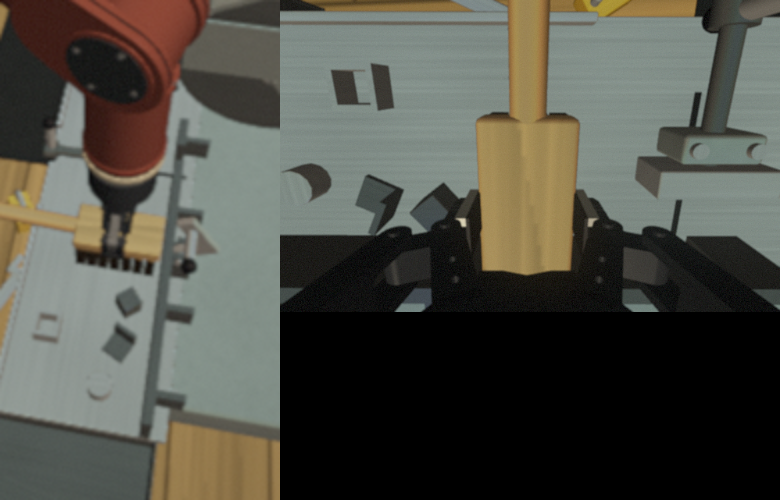

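The brush is held square with its bristles just on the bed, and the off-cuts lie ahead of it. Sweep the fence lane.

Request:
{"name": "play_rows", "arguments": {"steps": [0,-0.025,0.001,0,0,0,0,-0.05,0.001,0,0,0,0,-0.075,0.001,0,0,0,0,-0.1,0.001,0,0,0,0,-0.125,0.001,0,0,0,0,-0.15,0.001,0,0,0,0,-0.175,0.001,0,0,0,0,-0.2,0.001,0,0,0,0,-0.225,0.001,0,0,0,0,-0.25,0.001,0,0,0,0,-0.275,0.001,0,0,0,0,-0.3,0.001,0,0,0,0,-0.325,0.001,0,0,0,0,-0.35,0.001,0,0,0,0,-0.375,0.001,0,0,0,0,-0.4,0.001,0,0,0,0,-0.42,0.001,0,0,0,0,-0.42,0.001,0,0,0]}}

```text
time_s: 34.12
ee_pos: [0.5182, -0.4033, 0.1057]
orientation: [0.0, 0.018, 1.0, -0.001]
force: [-0.4, -0.5, -1.7]
finger_gap: 0.601
finger_force: 96.0
```

```bash
python3 - <<'E'
from h import *
where();print(read_state()['joint_pos'].round(2))
B=cur();rows(B,pose([-57,-372,200],180),pose([-112,-150,200],180),pose([-112,-150,106],180))
E
```

```text
t 34.1 saw [[-57.3, -377.8, 105.7]] yaw 179.9 down -1.0 F [-0.4 -0.5 -1.7] gap 0.601 ff 96.0
[ 0.07  0.48  0.71  1.59 -0.33  1.2   2.38]
[-0.0005, 0.0093, -0.1573, -0.0015, 0.0003, -0.001] mm 95
[0.0917, 0.3791, -0.1582, -0.0015, 0.0003, -0.001] mm 253
[0.0918, 0.3795, -0.0015, -0.0015, 0.0003, -0.001] mm 234
```

Request:
{"name": "play_rows", "arguments": {"steps": [0,0,-0.08,0,0,0,0,0.01,-0.157,0,0,0,0.03,0.1,-0.157,0,0,0,0.06,0.2,-0.157,0,0,0,0.09,0.3,-0.157,0,0,0,0.09,0.38,-0.157,0,0,0,0.09,0.38,-0.157,0,0,0,0.09,0.38,-0.08,0,0,0,0.09,0.38,-0.01,0,0,0,0.09,0.38,-0.001,0,0,0,0.09,0.38,-0.001,0,0,0]}}

```text
time_s: 35.5
ee_pos: [0.4727, -0.1726, 0.1063]
orientation: [0.0, 0.018, 1.0, -0.001]
force: [1.5, -0.2, -1.8]
finger_gap: 0.604
finger_force: 96.0
```

Request:
{"name": "play_rows", "arguments": {"steps": [0,-0.025,0.001,0,0,0,0,-0.05,0.001,0,0,0,0,-0.075,0.001,0,0,0,0,-0.1,0.001,0,0,0,0,-0.125,0.001,0,0,0,0,-0.15,0.001,0,0,0,0,-0.175,0.001,0,0,0,0,-0.2,0.001,0,0,0,0,-0.225,0.001,0,0,0,0,-0.25,0.001,0,0,0,0,-0.275,0.001,0,0,0,0,-0.3,0.001,0,0,0,0,-0.325,0.001,0,0,0,0,-0.35,0.001,0,0,0,0,-0.38,0.001,0,0,0,0,-0.38,0.001,0,0,0]}}

```text
time_s: 37.5
ee_pos: [0.4641, -0.4021, 0.1057]
orientation: [0.0, 0.019, 1.0, -0.001]
force: [-0.2, 0.2, -1.7]
finger_gap: 0.606
finger_force: 96.0
```

Request:
{"name": "play_rows", "arguments": {"steps": [0,0,-0.08,0,0,0,0,0,-0.16,0,0,0,0.05,0.1,-0.24,0,0,0,0.05,0.2,-0.24,0,0,0,0.05,0.3,-0.24,0,0,0,0.05,0.4,-0.24,0,0,0,0.05,0.5,-0.24,0,0,0,0.05,0.6,-0.24,0,0,0,0.05,0.7,-0.24,0,0,0,0.05,0.72,-0.24,0,0,0,0.05,0.72,-0.24,0,0,0]}}

```text
time_s: 38.88
ee_pos: [0.4497, 0.0333, 0.2488]
orientation: [0.0, 0.017, 1.0, -0.001]
force: [0.2, -1.2, -1.6]
finger_gap: 0.6
finger_force: 96.0
```

```bash
python3 - <<'E'
from h import *
where();print(read_state()['joint_pos'].round(2))
t=snapshot('top')[:,:,::-1];w=snapshot('wrist')[:,:,::-1];sc=snapshot('scene')[:,:,::-1]
cv2.imwrite('pics/t11.png',t);cv2.imwrite('pics/s11.png',sc)
a=cv2.imread('pics/top0.png');print([d for d in diff(a,t) if 330<d[0]<520 and 130<d[1]<250])
# off-bed check: std dev in bed channel, rectified at bed height
q=np.array([[-8,-100,90],[-8,-335,90],[-160,-335,90],[-160,-100,90]])/1e3
for n,im in(('top',t),('scene',sc),('top0',a)):
    H=cv2.getPerspectiveTransform(proj(n[:5].strip('0'),s2w(S,q)).astype(np.float32),np.float32([[0,0],[470,0],[470,304],[0,304]]));r=cv2.warpPerspective(im,H,(470,304));g=cv2.cvtColor(r,cv2.COLOR_BGR2GRAY)
    cv2.imwrite(f'pics/r_{n}.png',r);m=cv2.absdiff(g,cv2.medianBlur(g,151))>30;k,_,st,ce=cv2.connectedComponentsWithStats(m.astype(np.uint8));print(n,[(st[i].tolist()) for i in range(1,k) if st[i,4]>60])
E
```

```text
t 38.9 saw [[-141.1, 56.1, 248.8]] yaw 180.1 down -1.0 F [ 0.2 -1.2 -1.6] gap 0.6 ff 96.0
[-0.57 -0.13  0.36  1.86  0.05  1.4   1.32]
[[397, 176, 14, 14, 124], [413, 177, 14, 16, 141], [432, 188, 9, 9, 45], [451, 189, 18, 39, 216], [453, 190, 4, 7, 18], [451, 204, 8, 9, 60], [412, 208, 13, 13, 120]]
top [[0, 257, 14, 47, 336]]
scene []
top0 [[156, 2, 74, 77, 3407], [251, 4, 77, 89, 4008], [364, 63, 43, 49, 887], [246, 191, 65, 69, 1347], [267, 196, 45, 47, 972]]
```

```bash
python3 - <<'E'
import cv2,numpy as np
t=cv2.imread('pics/t11.png')[150:250,400:510];s=cv2.imread('pics/s11.png')[280:400,230:380]
cv2.imwrite('pics/m12.png',np.hstack([cv2.resize(t,(396,400),interpolation=2),cv2.resize(s,(400,400),interpolation=2)]))
E
```

```text
(no output)
```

View pics/m12.png

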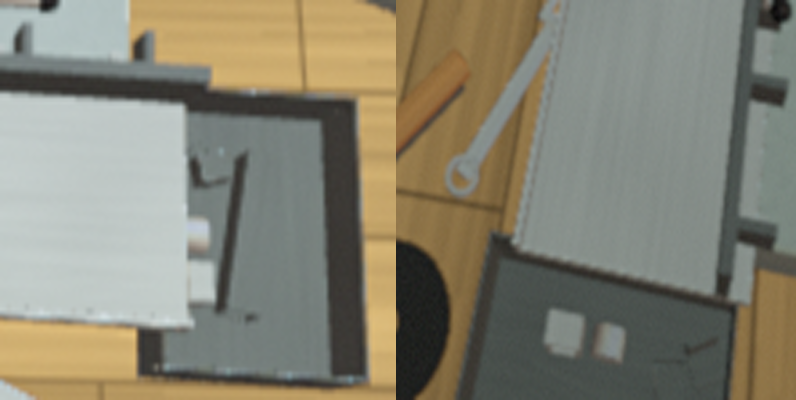

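The bed is clear and the pieces and stub are in the bin. Put the brush back on its mat.

```bash
python3 - <<'E'
from h import *
rows(cur(),pose([-190,230,250],223),pose([-240,280,120],265.9));rows(pose([-240,280,120],265.9),pose([-240,280,17.5],265.9))
E
```

```text
[0.0829, 0.2931, -0.0023, -0.0013, 0.0002, -0.4794] mm 183
[0.1666, 0.3766, 0.2141, -0.0014, -0.0004, -0.9561] mm 278
[0.0, 0.0, 0.1708, 0.0, 0.0, 0.0] mm 102
```

Request:
{"name": "play_rows", "arguments": {"steps": [0.02,0.07,0,0,0,-0.1,0.04,0.14,0,0,0,-0.2,0.06,0.21,0,0,0,-0.3,0.08,0.28,0,0,0,-0.4,0.1,0.32,0.03,0,0,-0.5,0.13,0.35,0.08,0,0,-0.6,0.165,0.373,0.13,0,0,-0.7,0.165,0.373,0.17,0,0,-0.8,0.165,0.373,0.2,0,0,-0.9,0.165,0.373,0.215,0,0,-0.955,0.165,0.373,0.215,0,0,-0.955,0.165,0.373,0.215,0,0,-0.955]}}

```text
time_s: 40.52
ee_pos: [0.3596, 0.2594, 0.1199]
orientation: [0.0, -0.667, 0.745, -0.001]
force: [0.9, -0.4, -1.7]
finger_gap: 0.598
finger_force: 96.0
```

```bash
python3 - <<'E'
from h import *
where();print(read_state()['joint_pos'].round(2))
rows(cur(),pose([-243,280,17.5],265.9))
E
```

```text
t 40.5 saw [[-239.1, 279.0, 119.9]] yaw 265.8 down -1.0 F [ 0.9 -0.4 -1.7] gap 0.598 ff 96.0
[-0.86 -0.03  0.13  2.05  0.01  1.13  2.3 ]
[-0.0014, 0.0069, 0.1707, -0.001, -0.0007, -0.0016] mm 103
```

Request:
{"name": "play_rows", "arguments": {"steps": [-0.001,0.007,0.06,0,0,0,-0.001,0.007,0.12,0,0,0,-0.001,0.007,0.16,0,0,0,-0.001,0.007,0.17,0,0,0,-0.001,0.007,0.171,0,0,0,-0.001,0.007,0.171,0,0,0]}}

```text
time_s: 41.28
ee_pos: [0.3556, 0.2612, 0.0177]
orientation: [0.001, -0.668, 0.744, -0.001]
force: [-0.6, 0.1, -2.1]
finger_gap: 0.603
finger_force: 96.0
```

Request:
{"name": "play_rows", "arguments": {"steps": [0,0,0,0,0,0,0,0,0,0,0,0,0,0,0,0,0,0,0,0,0,0,0,0,0,0,-0.05,0,0,0,0,0,-0.12,0,0,0,0,0,-0.2,0,0,0,0,0,-0.3,0,0,0,0,0,-0.4,0,0,0,0,0,-0.4,0,0,0], "fingers": 1}}

```text
time_s: 42.52
ee_pos: [0.3564, 0.2627, 0.2615]
orientation: [0.004, -0.669, 0.744, -0.001]
force: [0.0, -0.1, -1.5]
finger_gap: 1.001
finger_force: 0.0
```

```bash
python3 - <<'E'
from h import *
where();print(read_state()['joint_pos'].round(2))
rows(cur(),pose([-150,60,280],180));B=pose([-150,60,280],180)
rows(B,pose([-130,-178,290],180),pose([65,-178,290],180));rows(pose([65,-178,290],180),pose([65,-178,175],180))
E
```

```text
t 42.5 saw [[-242.3, 282.1, 261.5]] yaw 265.9 down -1.0 F [ 0.  -0.1 -1.5] gap 1.001 ff 0.0
[-0.88 -0.13  0.13  1.85  0.02  1.42  2.28]
[0.3582, -0.1799, -0.0313, -0.0009, 0.0053, 0.955] mm 241
[-0.0333, -0.3967, -0.0167, 0.0, 0.0, 0.0] mm 239
[-0.3583, -0.3967, -0.0167, 0.0, 0.0, 0.0] mm 321
[0.0, 0.0, 0.1917, 0.0, 0.0, 0.0] mm 115
```

Request:
{"name": "play_rows", "arguments": {"steps": [0.06,-0.03,-0.03,0,0,0.1,0.12,-0.06,-0.03,0,0,0.2,0.18,-0.09,-0.03,0,0,0.3,0.24,-0.12,-0.03,0,0,0.4,0.3,-0.15,-0.03,0,0,0.5,0.358,-0.18,-0.03,0,0.005,0.6,0.358,-0.18,-0.03,0,0.005,0.7,0.358,-0.18,-0.03,0,0.005,0.8,0.358,-0.18,-0.03,0,0.005,0.9,0.358,-0.18,-0.03,0,0.005,0.955,0.358,-0.18,-0.03,0,0.005,0.955], "fingers": 0}}

```text
time_s: 43.9
ee_pos: [0.439, 0.036, 0.2745]
orientation: [-0.003, 0.017, 1.0, -0.004]
force: [0.0, -0.0, 1.0]
finger_gap: 0.0
finger_force: 0.0
```

Request:
{"name": "play_rows", "arguments": {"steps": [-0.01,-0.1,-0.017,0,0,0,-0.02,-0.2,-0.017,0,0,0,-0.033,-0.3,-0.017,0,0,0,-0.033,-0.397,-0.017,0,0,0,-0.033,-0.397,-0.017,0,0,0,-0.13,-0.397,-0.017,0,0,0,-0.23,-0.397,-0.017,0,0,0,-0.3,-0.397,-0.017,0,0,0,-0.358,-0.397,-0.017,0,0,0,-0.358,-0.397,-0.017,0,0,0,-0.358,-0.397,-0.017,0,0,0]}}

```text
time_s: 45.28
ee_pos: [0.6453, -0.2091, 0.2855]
orientation: [-0.003, 0.017, 1.0, -0.003]
force: [-0.4, 0.0, 0.3]
finger_gap: 0.003
finger_force: 0.0
```

```bash
python3 - <<'E'
from h import *
where();print(read_state()['joint_pos'].round(2))
rows(cur(),pose([65,-178,175],180),pose([-5,-178,175],180))
t=snapshot('top')[:,:,::-1];cv2.imwrite('pics/t13.png',t);print(brush(t));print([d for d in diff(cv2.imread('pics/t8.png'),t) if d[0]<330 and 140<d[1]<260])
E
```

```text
t 45.3 saw [[62.9, -179.3, 285.5]] yaw 180.1 down -1.0 F [-0.4  0.   0.3] gap 0.003 ff 0.0
[-0.23  0.43  0.7   1.26 -0.26  1.55  1.97]
[-0.0045, 0.0033, 0.1841, -0.0042, -0.0036, 0.0007] mm 111
[0.1122, 0.0035, 0.1848, -0.0042, -0.0036, 0.0007] mm 130
(array([0.35665536, 0.26143672, 0.062     ]), array([0.34431631, 0.14626812, 0.058     ]), (36.43553161621094, 18.870811462402344), np.uint64(958))
[[213, 234, 86, 26, 829]]
```

Brush is well placed. Now push the stop pin from behind.

Request:
{"name": "play_rows", "arguments": {"steps": [0,0.003,0.07,0,0,0,0,0.003,0.14,0,0,0,0,0.003,0.184,0,0,0,0,0.003,0.184,0,0,0,0.02,0.003,0.184,0,0,0,0.035,0.003,0.184,0,0,0,0.05,0.003,0.184,0,0,0,0.065,0.003,0.184,0,0,0,0.08,0.003,0.184,0,0,0,0.095,0.003,0.184,0,0,0,0.11,0.003,0.184,0,0,0,0.12,0.003,0.184,0,0,0,0.12,0.003,0.184,0,0,0]}}

```text
time_s: 46.95
ee_pos: [0.5731, -0.2058, 0.1761]
orientation: [-0.002, 0.018, 1.0, -0.003]
force: [0.7, 0.8, 0.7]
finger_gap: -0.001
finger_force: 0.0
```

```bash
python3 - <<'E'
from h import *
where()
t=snapshot('top')[:,:,::-1];s=snapshot('scene')[:,:,::-1];cv2.imwrite('pics/s14.png',s);cv2.imwrite('pics/t14.png',t)
E
```

```text
t 47.0 saw [[-9.4, -178.5, 176.1]] yaw 180.0 down -1.0 F [0.7 0.8 0.7] gap -0.001 ff 0.0
```

Request:
{"name": "play_rows", "arguments": {"steps": [0,0,-0.06,0,0,0,0,0,-0.12,0,0,0,0.06,0,-0.18,0,0,0,0.14,0,-0.18,0,0,0,0.22,0,-0.18,0,0,0,0.22,0.1,-0.18,0,0,0,0.22,0.2,-0.18,0,0,0,0.22,0.3,-0.18,0,0,0,0.22,0.4,-0.18,0,0,0,0.22,0.5,-0.18,0,0,0,0.22,0.58,-0.18,0,0,0,0.22,0.58,-0.18,0,0,0]}}

```text
time_s: 48.55
ee_pos: [0.4535, 0.1514, 0.2817]
orientation: [-0.003, 0.014, 1.0, -0.003]
force: [0.4, -1.9, 0.5]
finger_gap: 0.003
finger_force: 0.0
```

```bash
python3 - <<'E'
from h import *
where();print(read_state()['joint_pos'].round(2))
t=snapshot('top')[:,:,::-1];s=snapshot('scene')[:,:,::-1];cv2.imwrite('pics/s15.png',s);cv2.imwrite('pics/t15.png',t)
print('predicted stop-down plate px',proj('top',s2w(S,np.array([[-5,-145,158],[-25,-145,158],[-25,-153,158],[-9,-193,116]])/1e3)).round(0).tolist())
print([d for d in diff(cv2.imread('pics/t11.png'),t) if 340<d[0]<450 and 130<d[1]<200])
c=t[150:285,140:340]
im=np.hstack([cv2.resize(t[135:195,360:450],(450,300),interpolation=2),cv2.resize(s[250:330,330:400],(262,300),interpolation=2)])
im2=cv2.copyMakeBorder(cv2.resize(t[150:250,140:380],(712,297),interpolation=2),0,0,0,0,cv2.BORDER_CONSTANT)
cv2.imwrite('pics/m16.png',np.vstack([im,im2]))
E
```

```text
t 48.5 saw [[-141.4, 174.3, 281.7]] yaw 180.4 down -1.0 F [ 0.4 -1.9  0.5] gap 0.003 ff 0.0
[-0.7  -0.06  0.27  1.74  0.02  1.47  1.11]
predicted stop-down plate px [[391.0, 167.0], [391.0, 174.0], [394.0, 174.0], [404.0, 174.0]]
[[391, 143, 26, 11, 140], [386, 156, 22, 24, 179]]
```

View pics/m16.png

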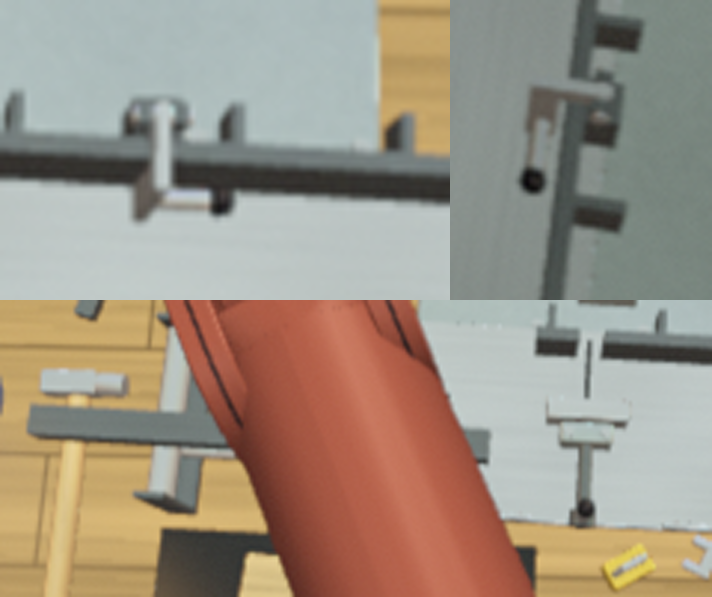

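The stop is down, with its plate before the fence and face at about y≈-146. The bar hasn't moved: tip at px (305,194), centre x≈-99. Now over to grasp the bar.

```bash
python3 - <<'E'
from h import *
rows(cur(),pose([-99.5,350,250],90));rows(pose([-99.5,350,250],90),pose([-99.5,350,73],90))
E
```

```text
[-0.0686, 0.3003, 0.0509, -0.006, 0.0014, 1.0003] mm 187
[0.0, 0.0, 0.295, 0.0, 0.0, 0.0] mm 177
```

Request:
{"name": "play_rows", "arguments": {"steps": [-0.02,0.06,0.01,0,0,0.1,-0.04,0.12,0.02,0,0,0.2,-0.06,0.18,0.04,0,0,0.3,-0.07,0.24,0.05,0,0,0.4,-0.07,0.292,0.05,0,0,0.5,-0.07,0.292,0.05,0,0,0.6,-0.07,0.292,0.05,0,0,0.7,-0.07,0.292,0.05,0,0,0.8,-0.07,0.292,0.05,0,0,0.9,-0.07,0.292,0.05,0,0,1,-0.07,0.292,0.05,0,0,1,-0.07,0.292,0.05,0,0,1], "fingers": 0.65}}

```text
time_s: 50.15
ee_pos: [0.5026, 0.3199, 0.2511]
orientation: [0.001, 0.719, 0.695, -0.004]
force: [-0.1, 0.3, -1.3]
finger_gap: 0.648
finger_force: 0.0
```

```bash
python3 - <<'E'
from h import *
where();print(read_state()['joint_pos'].round(2))
rows(cur(),pose([-99.5,350,73],90))
w=snapshot('wrist')[:,:,::-1];cv2.imwrite('pics/w17.png',w)
print(proj('wrist',s2w(S,np.array([[-85,y,120] for y in(300,400,470)]+[[-114,y,120] for y in(300,400,470)])/1e3)).round(0).tolist())
g=cv2.cvtColor(w,cv2.COLOR_BGR2HSV)
for v in (60,110,160,200):
    r=w[v].astype(int);dark=(g[v,:,2]<120)&(g[v,:,1]<70);print(v,np.nonzero(np.diff(dark.astype(int)))[0].tolist())
E
```

```text
t 50.1 saw [[-98.3, 344.4, 251.1]] yaw 90.1 down -1.0 F [-0.1  0.3 -1.3] gap 0.648 ff 0.0
[-0.89  0.21  0.3   1.53 -0.06  1.42 -0.63]
[0.0113, -0.0008, 0.2968, -0.0026, 0.0042, 0.0014] mm 178
[[328.0, 225.0], [329.0, 122.0], [330.0, 38.0], [299.0, 225.0], [298.0, 122.0], [297.0, 38.0]]
60 [297, 330, 553, 616, 617]
110 [138, 161, 162, 251, 298, 330, 424, 440, 540, 599, 600, 630, 631]
160 [146, 249, 298, 329, 387, 389, 527, 614, 615]
200 [151, 152, 153, 158, 159, 167, 229, 231, 232, 248, 249, 251, 299, 328, 385, 386, 573]
```

Bar edges at u=298/330 match the prediction to 1 px. Grasp.

Request:
{"name": "play_rows", "arguments": {"steps": [0.011,-0.001,0.1,0,0.004,0,0.011,-0.001,0.2,0,0.004,0.001,0.011,-0.001,0.27,-0.003,0.004,0.001,0.011,-0.001,0.297,-0.003,0.004,0.001,0.011,-0.001,0.297,-0.003,0.004,0.001,0.011,-0.001,0.297,-0.003,0.004,0.001]}}

```text
time_s: 50.95
ee_pos: [0.5022, 0.327, 0.0748]
orientation: [0.0, 0.72, 0.694, 0.001]
force: [-0.1, -0.2, -0.0]
finger_gap: 0.648
finger_force: 0.0
```

Request:
{"name": "play_rows", "arguments": {"steps": [0,0,0,0,0,0,0,0,0,0,0,0,0,0,0,0,0,0,0,0,0,0,0,0,0,0,0,0,0,0], "fingers": 0.1, "grip_force": 80}}

```text
time_s: 51.58
ee_pos: [0.5018, 0.3269, 0.0745]
orientation: [0.0, 0.72, 0.694, 0.001]
force: [-1.2, -0.7, 6.4]
finger_gap: 0.327
finger_force: 79.4
```

```bash
python3 - <<'E'
from h import *
where();print(read_state()['joint_pos'].round(2))
rows(cur(),pose([-17.5,350,74],90),pose([-17.5,140,74],90),pose([-17.5,112,74],90))
E
```

```text
t 51.6 saw [[-99.3, 351.3, 74.5]] yaw 89.9 down -1.0 F [-1.2 -0.7  6.4] gap 0.327 ff 79.4
[-0.88  0.33  0.28  1.75 -0.1   1.07 -0.61]
[-0.0019, 0.1364, 0.0011, 0.0014, -0.001, -0.0011] mm 82
[-0.3519, 0.137, 0.0006, 0.0014, -0.001, -0.0011] mm 227
[-0.3986, 0.1371, 0.0005, 0.0014, -0.001, -0.0011] mm 253
```

Request:
{"name": "play_rows", "arguments": {"steps": [0,0,-0.002,0,0,0,0,0.02,-0.002,0,0,0,0,0.045,-0.002,0,0,0,0,0.07,-0.002,0,0,0,0,0.095,-0.002,0,0,0,0,0.12,-0.002,0,0,0,0,0.136,-0.002,0,0,0,0,0.136,-0.002,0,0,0,0,0.136,-0.002,0,0,0]}}

```text
time_s: 52.7
ee_pos: [0.582, 0.3244, 0.0746]
orientation: [-0.0, 0.72, 0.694, 0.0]
force: [-3.8, 2.5, 5.3]
finger_gap: 0.324
finger_force: 80.4
```

```bash
python3 - <<'E'
from h import *
where();t=snapshot('top')[:,:,::-1];cv2.imwrite('pics/t18.png',t)
p=proj('top',s2w(S,np.array([[-2,94,120],[-33,94,120]])/1e3));print(p)
a=cv2.imread('pics/t15.png');print([d for d in diff(a,t) if 270<d[0]<330 and 150<d[1]<220])
g=cv2.cvtColor(t,cv2.COLOR_BGR2GRAY)
for v in (176,172,168): print(v,g[v,285:330].tolist())
print('cols');
for u in (296,300,304): print(u,g[155:200,u].tolist())
E
```

```text
t 52.7 saw [[-19.1, 351.7, 74.6]] yaw 90.0 down -1.0 F [-3.8  2.5  5.3] gap 0.324 ff 80.4
[[306.84497285 165.8872757 ]
 [306.20967158 176.05717892]]
[]
176 [54, 54, 56, 54, 53, 60, 60, 61, 61, 71, 70, 71, 72, 82, 83, 80, 82, 83, 92, 92, 105, 155, 198, 199, 198, 198, 198, 198, 197, 198, 198, 197, 198, 198, 197, 197, 197, 197, 197, 196, 196, 197, 197, 195, 195]
172 [120, 120, 120, 121, 121, 121, 121, 121, 122, 122, 123, 121, 122, 121, 123, 121, 120, 120, 122, 121, 127, 159, 198, 198, 197, 197, 198, 196, 197, 196, 196, 197, 196, 197, 197, 197, 197, 197, 197, 196, 197, 197, 196, 196, 197]
168 [122, 121, 120, 121, 121, 121, 121, 121, 121, 121, 120, 120, 121, 122, 121, 120, 120, 120, 120, 120, 120, 141, 195, 197, 196, 196, 196, 196, 195, 197, 196, 196, 196, 196, 191, 150, 120, 116, 97, 95, 96, 95, 92, 76, 75]
cols
296 [185, 185, 187, 194, 196, 196, 194, 196, 198, 197, 187, 155, 123, 120, 121, 119, 121, 121, 121, 123, 105, 71, 67, 149, 192, 200, 199, 199, 200, 201, 201, 201, 202, 201, 200, 200, 198, 196, 197, 196, 198, 198, 199, 199, 199]
300 [186, 185, 185, 191, 196, 196, 195, 196, 198, 197, 195, 166, 125, 120, 122, 122, 120, 121, 122, 122, 113, 80, 59, 122, 184, 201, 199, 199, 200, 200, 201, 201, 202, 201, 200, 200, 198, 196, 196, 196, 197, 198, 200, 199, 199]
304 [186, 186, 186, 191, 195, 195, 195, 195, 198, 197, 194, 165, 128, 120, 121, 121, 119, 121, 121, 122, 122, 92, 56, 96, 178, 201, 200, 199, 199, 200, 200, 200, 201, 202, 200, 199, 198, 196, 196, 197, 197, 199, 200, 200, 200]
```

The tip shows at u≈306.3, so y≈94, and the far face is about 3 mm off the fence line. Feed.

Request:
{"name": "play_rows", "arguments": {"steps": [-0.02,0,-0.001,0,0,0,-0.04,0,-0.001,0,0,0,-0.06,0,-0.001,0,0,0,-0.08,0,-0.001,0,0,0,-0.1,0,-0.001,0,0,0,-0.12,0,-0.001,0,0,0,-0.14,0,-0.001,0,0,0,-0.16,0,-0.001,0,0,0,-0.18,0,-0.001,0,0,0,-0.18,0,-0.001,0,0,0]}}

```text
time_s: 54.0
ee_pos: [0.5786, 0.2123, 0.0746]
orientation: [0.001, 0.721, 0.693, -0.001]
force: [-0.8, -5.3, 4.0]
finger_gap: 0.325
finger_force: 80.3
```

Request:
{"name": "play_rows", "arguments": {"steps": [-0.02,0,-0.001,0,0,0,-0.04,0,-0.001,0,0,0,-0.06,0,-0.001,0,0,0,-0.08,0,-0.001,0,0,0,-0.1,0,-0.001,0,0,0,-0.12,0,-0.001,0,0,0,-0.14,0,-0.001,0,0,0,-0.16,0,-0.001,0,0,0,-0.18,0,-0.001,0,0,0,-0.195,0,-0.001,0,0,0,-0.195,0,-0.001,0,0,0]}}

```text
time_s: 55.38
ee_pos: [0.5742, 0.0972, 0.0752]
orientation: [0.0, 0.72, 0.694, -0.0]
force: [0.1, -0.1, -7.3]
finger_gap: 0.323
finger_force: 79.4
```

```bash
python3 - <<'E'
from h import *
where();t=snapshot('top')[:,:,::-1];cv2.imwrite('pics/t19.png',t)
print(read_state()['joint_pos'].round(2));rows(cur(),pose([-18,111,75],90))
print(proj('top',s2w(S,np.array([[-17,-132,120],[-17,-145,120]])/1e3)))
g=cv2.cvtColor(t,cv2.COLOR_BGR2GRAY)
for v in (174,177): print(v,g[v,370:410].tolist())
E
```

```text
t 55.4 saw [[-18.9, 124.3, 75.2]] yaw 89.8 down -1.0 F [ 0.1 -0.1 -7.3] gap 0.323 ff 79.4
[-0.56  0.3   0.38  1.79 -0.12  1.07 -0.18]
[-0.0237, 0.0016, 0.0003, 0.0002, 0.0003, -0.0014] mm 14
[[383.78855138 174.9406384 ]
 [388.24088726 175.17969238]]
174 [120, 120, 120, 119, 119, 120, 121, 121, 121, 121, 121, 120, 120, 141, 186, 194, 152, 100, 94, 92, 88, 94, 130, 180, 197, 197, 197, 198, 197, 198, 199, 190, 99, 50, 62, 57, 98, 169, 179, 178]
177 [122, 121, 122, 121, 121, 122, 121, 121, 121, 120, 121, 120, 121, 141, 187, 193, 151, 94, 86, 102, 148, 182, 182, 181, 181, 177, 177, 177, 177, 175, 177, 166, 91, 51, 64, 93, 157, 196, 197, 197]
```

Request:
{"name": "play_rows", "arguments": {"steps": [-0.005,0,0,0,0,0,-0.01,0,0,0,0,0,-0.015,0,0,0,0,0,-0.018,0,0,0,0,0,-0.018,0,0,0,0,0]}}

```text
time_s: 56.05
ee_pos: [0.5738, 0.0872, 0.0752]
orientation: [0.0, 0.72, 0.694, -0.0]
force: [-0.7, -0.5, -6.7]
finger_gap: 0.323
finger_force: 79.4
```

Request:
{"name": "play_rows", "arguments": {"steps": [-0.002,0,0,0,0,0,-0.002,0,0,0,0,0]}}

```text
time_s: 56.3
ee_pos: [0.5737, 0.0869, 0.0752]
orientation: [0.0, 0.72, 0.694, 0.0]
force: [0.5, 2.9, -6.5]
finger_gap: 0.324
finger_force: 79.4
```

Request:
{"name": "play_rows", "arguments": {"steps": [-0.002,0,0,0,0,0,-0.002,0,0,0,0,0]}}

```text
time_s: 56.55
ee_pos: [0.5737, 0.0868, 0.0753]
orientation: [-0.0, 0.72, 0.694, 0.001]
force: [-0.1, 6.4, -6.7]
finger_gap: 0.325
finger_force: 79.4
```

Request:
{"name": "play_rows", "arguments": {"steps": [-0.002,0,0,0,0,0,-0.002,0,0,0,0,0]}}

```text
time_s: 56.8
ee_pos: [0.5737, 0.0868, 0.0754]
orientation: [-0.001, 0.719, 0.695, 0.001]
force: [0.2, 8.8, -6.8]
finger_gap: 0.328
finger_force: 79.4
```

Contact with the stop (force building to 9 N with no motion). Nudge the bar to the fence, lower it and release.

Request:
{"name": "play_rows", "arguments": {"steps": [0,0.002,0.001,0,0,0,0,0.004,0.002,0,0,0,0,0.005,0.002,0,0,0,0,0.005,0.002,0,0,0]}}

```text
time_s: 57.3
ee_pos: [0.5752, 0.0868, 0.0747]
orientation: [-0.002, 0.719, 0.695, 0.0]
force: [-10.0, 8.3, 5.3]
finger_gap: 0.326
finger_force: 80.9
```

```bash
python3 - <<'E'
from h import *
where()
E
```

```text
t 57.3 saw [[-17.6, 114.0, 74.7]] yaw 90.0 down -1.0 F [-10.    8.3   5.3] gap 0.326 ff 80.9
```

Request:
{"name": "play_rows", "arguments": {"steps": [0,0,0,0,0,0,0,0,0,0,0,0,0,0,0,0,0,0,0,0,0,0,0,0,0,0,-0.05,0,0,0,0,0,-0.1,0,0,0,0.03,0,-0.2,0,0,0,0.06,0,-0.28,0,0,0,0.06,0,-0.28,0,0,0], "fingers": 0.6}}

```text
time_s: 58.42
ee_pos: [0.5799, 0.122, 0.2462]
orientation: [0.001, 0.719, 0.695, 0.003]
force: [0.7, -0.3, -1.1]
finger_gap: 0.603
finger_force: 0.0
```

```bash
python3 - <<'E'
from h import *
where();rows(cur(),pose([-160,110,250],135),pose([-168,0,250],180));rows(pose([-168,0,250],180),pose([-168,0,129],180))
t=snapshot('top')[:,:,::-1];cv2.imwrite('pics/t20.png',t);g=cv2.cvtColor(t,cv2.COLOR_BGR2GRAY)
for v in (174,177): print(v,g[v,375:400].tolist())
for u in (350,370): print(u,g[155:190,u].tolist())
E
```

```text
t 58.4 saw [[-14.1, 149.3, 246.2]] yaw 90.0 down -1.0 F [ 0.7 -0.3 -1.1] gap 0.603 ff 0.0
[-0.0654, -0.2432, -0.0082, 0.0048, 0.0, -0.4996] mm 151
[-0.2487, -0.2567, -0.0088, 0.0048, 0.002, -0.9996] mm 215
[0.0, 0.0, 0.2017, 0.0, 0.0, 0.0] mm 121
174 [121, 121, 122, 122, 122, 123, 121, 123, 123, 123, 122, 123, 114, 96, 94, 89, 93, 132, 181, 199, 200, 200, 199, 199, 200]
177 [122, 123, 124, 122, 122, 122, 122, 121, 123, 123, 123, 122, 109, 89, 104, 150, 182, 183, 183, 182, 179, 179, 179, 179, 178]
350 [189, 190, 189, 190, 190, 162, 129, 126, 127, 98, 54, 48, 56, 93, 118, 124, 124, 124, 124, 123, 125, 126, 126, 101, 62, 77, 171, 196, 187, 190, 198, 197, 199, 200, 202]
370 [187, 187, 188, 188, 189, 189, 162, 130, 125, 125, 98, 58, 51, 54, 77, 112, 123, 122, 121, 121, 122, 123, 124, 123, 106, 69, 67, 149, 190, 200, 198, 198, 200, 200, 199]
```

Request:
{"name": "play_rows", "arguments": {"steps": [-0.01,-0.08,0,0,0,-0.1,-0.03,-0.16,0,0,0,-0.2,-0.05,-0.22,0,0,0,-0.3,-0.07,-0.257,0,0,0,-0.4,-0.1,-0.257,-0.009,0,0,-0.5,-0.14,-0.257,-0.009,0,0,-0.6,-0.18,-0.257,-0.009,0,0,-0.7,-0.22,-0.257,-0.009,0,0,-0.8,-0.249,-0.257,-0.009,0,0,-0.9,-0.249,-0.257,-0.009,0.005,0.002,-1,-0.249,-0.257,-0.009,0.005,0.002,-1,-0.249,-0.257,-0.009,0.005,0.002,-1]}}

```text
time_s: 59.98
ee_pos: [0.418, -0.0237, 0.2467]
orientation: [-0.004, 0.02, 1.0, -0.002]
force: [-0.6, 0.9, 0.5]
finger_gap: 0.599
finger_force: 0.0
```

```bash
python3 - <<'E'
from h import *
where();w=snapshot('wrist')[:,:,::-1];cv2.imwrite('pics/w21.png',w)
for gp in (.048,.052): print(proj('wrist',s2w(S,[[-.115-gp,0,.174]])))
g=cv2.cvtColor(w,cv2.COLOR_BGR2GRAY)[120:260,280:350];v,u=np.nonzero(g<35);print(len(u),np.median(u)+280,np.median(v)+120,v.min()+120,v.max()+120,u.min()+280,u.max()+280)
rows(cur(),pose([-167,0,124],180))
E
```

```text
t 60.0 saw [[-170.8, -2.0, 246.7]] yaw 179.7 down -1.0 F [-0.6  0.9  0.5] gap 0.599 ff 0.0
[[319.34500904 206.91524425]]
[[319.3382676  202.07543335]]
5 323.0 198.0 196 207 317 328
[-0.0076, 0.004, 0.2047, -0.0024, -0.0047, -0.0027] mm 123
```

Request:
{"name": "play_rows", "arguments": {"steps": [-0.007,0.004,0.07,-0.002,-0.005,-0.003,-0.007,0.004,0.14,-0.002,-0.005,-0.003,-0.007,0.004,0.19,-0.002,-0.005,-0.003,-0.007,0.004,0.205,-0.002,-0.005,-0.003,-0.007,0.004,0.205,-0.002,-0.005,-0.003]}}

```text
time_s: 60.65
ee_pos: [0.4219, -0.0219, 0.1246]
orientation: [0.0, 0.016, 1.0, -0.0]
force: [-0.7, 0.4, 0.6]
finger_gap: 0.597
finger_force: 0.0
```

Request:
{"name": "play_rows", "arguments": {"steps": [0,0,0,0,0,0,0,0,0,0,0,0,0,0,0,0,0,0,0,0,0,0,0,0,0,0,0,0,0,0,0,0,0,0,0,0], "fingers": 0, "grip_force": 80}}

```text
time_s: 61.4
ee_pos: [0.4227, -0.0208, 0.1257]
orientation: [0.002, 0.016, 1.0, 0.001]
force: [-2.2, 4.0, 6.4]
finger_gap: 0.158
finger_force: 78.0
```

Request:
{"name": "play_rows", "arguments": {"steps": [-0.006,0,0,0,0,0,-0.012,0,0,0,0,0,-0.018,0,0,0,0,0,-0.024,0,0,0,0,0,-0.029,0,0,0,0,0,-0.033,0,0,0,0,0,-0.033,0,0,0,0,0,-0.033,0,0,0,0,0]}}

```text
time_s: 62.4
ee_pos: [0.4418, -0.0215, 0.1256]
orientation: [0.001, 0.016, 1.0, 0.001]
force: [-5.8, 2.9, 9.9]
finger_gap: 0.155
finger_force: 78.3
```

```bash
python3 - <<'E'
from h import *
where()
E
```

```text
t 62.4 saw [[-147.1, 1.1, 125.6]] yaw 180.2 down -1.0 F [-5.8  2.9  9.9] gap 0.155 ff 78.3
```

Now squeeze tight in small steps.

Request:
{"name": "play_rows", "arguments": {"steps": [-0.003,0,0,0,0,0,-0.005,0,0,0,0,0,-0.005,0,0,0,0,0]}}

```text
time_s: 62.78
ee_pos: [0.4439, -0.0215, 0.1256]
orientation: [-0.0, 0.016, 1.0, 0.001]
force: [-10.2, 3.8, 15.5]
finger_gap: 0.157
finger_force: 78.6
```

Request:
{"name": "play_rows", "arguments": {"steps": [-0.002,0,0,0,0,0,-0.003,0,0,0,0,0,-0.003,0,0,0,0,0]}}

```text
time_s: 63.15
ee_pos: [0.4444, -0.0215, 0.1255]
orientation: [-0.002, 0.016, 1.0, 0.001]
force: [-18.6, 2.8, 21.9]
finger_gap: 0.159
finger_force: 79.2
```

Request:
{"name": "play_rows", "arguments": {"steps": [-0.002,0,0,0,0,0,-0.003,0,0,0,0,0,-0.003,0,0,0,0,0]}}

```text
time_s: 63.52
ee_pos: [0.4444, -0.0215, 0.1254]
orientation: [-0.003, 0.016, 1.0, 0.001]
force: [-29.1, 4.1, 31.3]
finger_gap: 0.159
finger_force: 80.0
```

The jaw is hard against the bar (29 N, handle at x≈-144.5, gap about 30 mm). Release and retreat.

Request:
{"name": "play_rows", "arguments": {"steps": [0,0,0,0,0,0,0,0,0,0,0,0,0,0,0,0,0,0,0,0,0,0,0,0,0,0,-0.06,0,0,0,0,0,-0.14,0,0,0,0.02,0,-0.24,0,0,0,0.03,0,-0.3,0,0,0,0.03,0,-0.3,0,0,0], "fingers": 0.7}}

```text
time_s: 64.65
ee_pos: [0.4312, -0.022, 0.3069]
orientation: [0.003, 0.016, 1.0, 0.001]
force: [-0.7, 0.4, -1.3]
finger_gap: 0.701
finger_force: 0.0
```

```bash
python3 - <<'E'
from h import *
where();t=snapshot('top')[:,:,::-1];s=snapshot('scene')[:,:,::-1];w=snapshot('wrist')[:,:,::-1];cv2.imwrite('pics/t22.png',t);cv2.imwrite('pics/s22.png',s)
print(brush(t));g=cv2.cvtColor(t,cv2.COLOR_BGR2GRAY)
for v in (173,174): print(v,g[v,375:400].tolist())
for n,a,b in(('top','top0',t),('scene','scene0',s)):print(n,[d for d in diff(cv2.imread(f'pics/{a}.png'),b) if d[4]>25])
print('s15-s22 stop',[d for d in diff(cv2.imread('pics/s15.png'),s) if d[4]>15])
print('ball pred',proj('wrist',s2w(S,[[-.145,0,.174]])),proj('scene',s2w(S,[[-.145,0,.174],[-.167,0,.174]])))
h=cv2.cvtColor(w,cv2.COLOR_BGR2GRAY)[130:300,285:350];v,u=np.nonzero(h<35);print(len(u),u.mean()+285,v.mean()+130)
E
```

```text
t 64.7 saw [[-157.6, 0.2, 306.9]] yaw 180.2 down -1.0 F [-0.7  0.4 -1.3] gap 0.701 ff 0.0
(array([0.3566325 , 0.26123731, 0.062     ]), array([0.34431631, 0.14626812, 0.058     ]), (36.300418853759766, 18.870811462402344), np.uint64(957))
173 [141, 142, 141, 141, 140, 139, 139, 137, 136, 136, 135, 136, 135, 125, 124, 123, 121, 120, 119, 119, 117, 114, 114, 112, 103]
174 [143, 142, 141, 142, 140, 141, 139, 139, 138, 138, 137, 137, 136, 126, 124, 122, 120, 122, 118, 117, 116, 115, 114, 114, 106]
top [[0, 107, 457, 293, 39327], [234, 161, 56, 16, 701], [148, 184, 158, 23, 2155], [432, 188, 9, 9, 45], [451, 189, 18, 39, 213], [451, 204, 8, 9, 63], [214, 234, 85, 26, 824], [0, 276, 14, 31, 280], [9, 300, 18, 9, 83], [305, 352, 11, 10, 51], [319, 387, 17, 13, 170]]
scene [[0, 0, 124, 171, 11073], [116, 0, 10, 7, 30], [95, 0, 229, 192, 16106], [308, 0, 22, 24, 314], [318, 21, 8, 14, 74], [350, 100, 9, 10, 64], [330, 107, 28, 99, 980], [282, 144, 32, 50, 652], [149, 151, 10, 7, 31], [100, 152, 24, 49, 285], [127, 171, 35, 33, 631], [281, 176, 18, 26, 122], [362, 178, 8, 12, 62], [119, 184, 8, 6, 26], [126, 203, 9, 9, 26], [148, 203, 9, 9, 39], [137, 210, 9, 8, 29], [356, 232, 11, 5, 40], [348, 237, 18, 51, 542], [369, 258, 12, 11, 64], [378, 266, 10, 11, 65], [361, 271, 12, 5, 41], [370, 279, 9, 8, 52], [337, 293, 19, 16, 196], [331, 311, 17, 20, 210], [297, 317, 12, 4, 36], [286, 373, 15, 14, 177], [305, 377, 11, 11, 102]]
s15-s22 stop [[0, 0, 17, 10, 112], [0, 0, 351, 141, 18303], [312, 14, 5, 4, 16], [0, 46, 117, 136, 4167], [350, 100, 9, 9, 62], [330, 107, 28, 99, 991], [290, 143, 24, 38, 539], [356, 178, 16, 59, 568], [310, 209, 7, 14, 80], [302, 214, 9, 17, 90], [339, 227, 9, 9, 68], [310, 228, 7, 4, 24], [348, 234, 6, 3, 16], [346, 237, 20, 47, 458], [338, 239, 7, 8, 50], [358, 278, 3, 8, 20]]
ball pred [[316.42836729 196.12949338]] [[312.63781682 212.05441925]
 [304.34602919 210.86392711]]
3 321.0 189.33333333333334
```

```bash
python3 - <<'E'
from h import *
s=cv2.imread('pics/s22.png');s0=cv2.imread('pics/s15.png')
ys=np.arange(-100,-165,-3);p=proj('scene',s2w(S,np.array([[-20,y,118] for y in ys])/1e3)).astype(np.float32)
for im in(s,s0):print(cv2.remap(cv2.cvtColor(im,cv2.COLOR_BGR2GRAY),p[:,:1],p[:,1:],1).ravel().tolist())
r=s[220:300,325:385];cv2.imwrite('pics/z.png',r)
E
```

```text
[79, 79, 78, 79, 81, 102, 137, 143, 128, 99, 90, 91, 90, 90, 90, 90, 92, 97, 97, 101, 108, 108]
[140, 141, 141, 142, 141, 142, 141, 139, 126, 99, 88, 88, 88, 88, 87, 87, 90, 96, 96, 99, 107, 107]
```

```bash
python3 - <<'E'
from h import *
f=lambda y,z,x=-20:proj('scene',s2w(S,np.array([[x,y,z]])/1e3)).round(1).tolist()[0]
for y in(-112,-118,-124,-127):print(y,118,f(y,118))
for y in(-141,-145,-153):print(y,158,f(y,158))
print('bar tip top',f(-145,120))
E
```

```text
-112 118 [353.6, 267.9]
-118 118 [353.3, 270.1]
-124 118 [353.0, 272.2]
-127 118 [352.9, 273.3]
-141 158 [353.2, 271.2]
-145 158 [353.0, 272.7]
-153 158 [352.6, 275.8]
bar tip top [352.0, 279.6]
```

Request:
{"name": "play_rows", "arguments": {"steps": [0.03,0.1,0,0,0,0,0.03,0.2,0,0,0,0,0.03,0.3,0,0,0,0,0.03,0.35,0,0,0,0,0.03,0.35,0,0,0,0]}}

```text
time_s: 65.42
ee_pos: [0.4178, 0.1903, 0.3021]
orientation: [-0.001, 0.014, 1.0, -0.002]
force: [0.2, -1.0, -0.3]
finger_gap: 0.696
finger_force: 0.0
```

```bash
python3 - <<'E'
from h import *
where();t=snapshot('top')[:,:,::-1];g=cv2.cvtColor(t,cv2.COLOR_BGR2GRAY);a=cv2.cvtColor(cv2.imread('pics/t20.png'),cv2.COLOR_BGR2GRAY)
for v in(170,172,174,176):print(v,g[v,378:396].tolist(),a[v,378:396].tolist())
for u in(350,380):print(g[158:190,u].tolist())
E
```

```text
t 65.4 saw [[-178.5, 211.9, 302.1]] yaw 180.4 down -1.0 F [ 0.2 -1.  -0.3] gap 0.696 ff 0.0
170 [122, 123, 122, 123, 122, 123, 122, 119, 114, 99, 87, 96, 123, 180, 198, 189, 105, 50] [101, 91, 91, 90, 91, 89, 81, 79, 79, 75, 88, 96, 124, 182, 200, 191, 106, 55]
172 [121, 121, 122, 121, 123, 121, 123, 121, 121, 113, 97, 95, 112, 155, 173, 170, 145, 113] [123, 123, 125, 124, 125, 123, 125, 125, 124, 114, 99, 96, 113, 156, 174, 173, 147, 114]
174 [120, 120, 119, 120, 120, 119, 120, 121, 119, 112, 97, 93, 88, 95, 131, 180, 197, 197] [122, 122, 123, 121, 123, 123, 123, 122, 123, 114, 96, 94, 89, 93, 132, 181, 199, 200]
176 [122, 123, 121, 120, 121, 122, 120, 120, 120, 107, 91, 88, 103, 136, 145, 148, 148, 140] [121, 122, 121, 122, 122, 121, 122, 123, 121, 112, 92, 90, 104, 136, 146, 150, 149, 143]
[188, 188, 160, 128, 124, 126, 95, 56, 54, 92, 117, 122, 123, 122, 122, 122, 121, 126, 164, 191, 197, 196, 197, 197, 185, 142, 99, 115, 174, 195, 193, 193]
[186, 186, 187, 179, 150, 125, 122, 115, 81, 53, 64, 106, 122, 121, 122, 119, 119, 122, 121, 121, 112, 80, 59, 119, 181, 200, 200, 198, 198, 199, 199, 200]
```

```bash
python3 -c "
from rig import ticket
print(ticket.finish_job())"
```

```text
the job is handed in; nothing more can be done
None
```

The job is handed in, finished at about 65 s of the 210 s allowed: the stub and all four off-cuts are in the bin, the bed is clear, the stop is down, the bar is fed to the stop and clamped tight against the fence, and the brush is back on its mat, bristles down; no verdict came back.

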